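# Put the cup away and shut the glass cabinet

### The job

The smoked-glass cup was left half out of the small white glass cabinet on the worktop. Slide it back inside, upright and clear of the doorway, without disturbing the jug that stands behind it; then push the cabinet door gently shut, without slamming or forcing it, until its catch has clicked. Finally give the door handle a light pull to make sure that the catch holds, and leave the door caught.

Things in the scene. Friction and masses are not known exactly. Their poses are not given: they have to be found in the camera images.
- cabinet: White counter-top cabinet (lengths in mm), 280 deep (x) x 250 wide (y) x 270 high, fixed. Origin: centre of the underside; x to its back, y to its left, z up; open front at x = -140. Boards 12 thick, inside 226 wide, clear from z = 32 (floor, level out to the front, no sill) to 258; back board's inner face at x = 128.
- door (a joint): Opening angle (rad) of the door: 0 = shut, just touching the bumpers; 1.57 = straight out to the front; 1.8 at most. It swings lightly and stays where it is left. The catch meets it at 0.046 to 0.08 and is passed at 0.025 to 0.06, differently each time. Left at rest below 0.04 it is caught.
- door_hinge (a point): Point on the upright hinge line, at (-143, 123, 145) in the cabinet, in the plane of the door's inner face. The door is a white frame 246 wide, 246 high (22 to 268 above the worktop), 16 thick, with a glass pane; top rail 44 high. Axes turn with the door: y along the door towards the hinge (the door lies on the -y side), -x out of its outer face.
- door_handle (a point): Middle of the grip of the steel bar handle: upright round bar about 10 to 12 thick and 90 long, 35 in front of the outer face, 228 from the hinge line along the door, 212 above the worktop (grip from about 170 to 255). It can be pinched from above across the bar. Axes as the door's.
- catch: Adjustable sprung roller catch under the cabinet's top board, near its right side, 20 behind the front (origin). A bead on the inside of the door rides under the small white roller. The caught door has a free play of 1 to 9 at the handle, which only a pull can tell; then the catch holds it, till pulled about 4 more or with over 9 N. To push past it from outside takes 2 N m about the hinge (9 N at the handle).
- bumpers: Two rubber pads, 9 diameter, on the front edge of the cabinet's right side board, on which the shut door rests. Origin on that edge at worktop level; pads 50 and 250 above it. They give 3 mm at most, at about 12 N per mm.
- cup: Smoked-glass cup, 74 high, 0.27 to 0.45 kg. Round foot of 88 to 100 diameter up to z = 40, flaring from there to a rim of 136; loop handle on its own -y side, reaching 93 from the cup's middle. It stands on the cabinet's floor and juts out of the front. Origin: underside, 14 from the middle of the foot towards the handle.
- cup_middle (a point): Middle of the cup's round foot, on its underside. The rim is clear of the doorway when this point lies 70 or more behind the cabinet's front plane.
- jug: Slim clear glass jug, 201 high, foot of 70 diameter, 121 long over its handle (own -y side) and lip; stands at the back left inside the cabinet. Origin: underside, 9 from the middle of the foot towards the handle.
There are look-alikes about, which are no part of the job. What is shaped like the cup but purple is not meant.

How it is judged:
By the outcome, as a careful person would: the job done as asked, in the order asked, and still so for the second after the job is handed in, with the robot touching nothing.
It also fails if it takes over 72 s, if anything falls off the work surface, if the arm or the gripper's body presses on something with over 40 N, if the wrist force passes 120 N, or if a joint passes its speed limit or range.

### The arm

A 6-joint arm with a two-finger parallel gripper is mounted at the origin on a cart in front of the work surface, level with it; the furniture and walls round the work are solid. World frame = base frame: x ahead of the robot, y to its left, z up, the work surface at z = 0. Lengths are in m, angles in degrees, forces in N, time in s.
With the tool pointing down it reaches from about 0.4 to 0.825 m from the base axis. Payload 7 kg.
Tool frame: the origin (TCP) lies midway between the tips of the shut fingers; the grasp point (between the pads) lies ctrl.tcp_to_grasp behind it (ctrl.tcp_to_grasp is the distance from the TCP to the grasp point, in m); z points along the fingers, y is the line along which they close (so a half turn about z gives the same grasp; the last joint's range is limited). The gripper opens to 88 mm and grips with 3 to 60 N. Pads are 19 mm wide; open, the fingers measure 130 mm over their backs; the gripper's body (78 mm by 193 mm) begins 47 mm behind the grasp point.
Start: joints at [-53.738, 20.546, 0.682, 0, -70.136, -16.507], TCP at [0.228, -0.635, 0.227] pointing down, gripper open.
Joint ranges: [-176.03, 176.03], [-82.01, 121.73], [-58.28, 71.71], [-173.87, 95.51], [-174.79, -0.11], [-173.66, 173.66]. Speed limits (degrees/s): [136.94, 136.94, 172.46, 180, 180, 180].

### API

Orientations are given as [roll, pitch, yaw] about the fixed x, y, z axes, in that order (R = Rz(yaw) Ry(pitch) Rx(roll)).
In Python, from plant import ctrl, imaging, close_job gives the robot as it stands.
- The arm moves only by the shell command python3 -m crank 'ROWS'. ROWS is JSON, a list of rows, each a list of 3 entries, a list of its own where there are three numbers: the shift along the world's x, y, z in m, then the turn, a rotation vector about the world's x, y, z in degrees, then the opening, from -1 (shut) to 1 (fully open), so that 0 is half open. A call has 1 to 12 rows; each row shifts and turns the commanded pose from where the row before left it; what a row does not reach is not made up. A row lasts 1/10 s, in which the tool goes at most 50 mm and 8.59 degrees, less where a joint would pass 70% of its speed; a pose out of reach is approached as far as the arm can. A call is refused whole if a number of a shift passes 0.05 or a number of a turn 8.59, either way. A call with a gripper value outside its range is refused whole. The fingers move at their own pace and stop on an object; the grip force is fixed at half the most. Time passes only in rows, so rows that do not move let the fingers close. It gives the time, the measured TCP pose, the force, the opening and the grip force at its end, in the units of the state.
- ctrl.get_obs(): the state, without advancing time (a new reading comes with each control period).
- imaging.snapshot(name): name is "scene" or "top" or "wrist"; returns (picture, depth): 400x640x3 uint8, blue, green, red; 400x640 float32, m along the optical axis (not along the pixel's ray), 0 where there is no reading.
- imaging.camera_model(name): a dict with "mtx" (3x3 intrinsics, pixels), "R" (3x3) and "t" (3): a world point X has camera coordinates R X + t. Camera axes: x right, y down, z forward; pixel columns grow to the right and rows downward; lengths in m; the calibration is good to about 2 mm. The wrist camera is an equidistant fisheye: a pixel r from the principal point sees the ray r / f radians off the axis. A picture is of the moment at which its call begins: read the wrist's pose just before it. camera_model takes no time and is no camera call; for the wrist camera it gives the pose at the moment of the call.
- close_job(): hands the job in; it is judged then, once.
The state is a dict: "clock": time; "joint_pos": joint angles; "qvel": joint speeds; "tau": joint torques, N m; "tool_pos": TCP position; "orientation": TCP orientation; "force": force on the tool from outside, world axes, zero at the start; "moment": the same for the moment, N m; "opening": finger opening in m; "gripper_force": force on a finger pad.
Only numpy, scipy, OpenCV 4.12 (cv2) and the standard library are available. Lean on these libraries where they do the work, as an engineer would, in place of code of your own. Each camera call takes 0.05 s, during which the arm holds its last target. There are 200 camera calls.

## Working session

There is one attempt and no reset: what is moved stays moved. The work goes in short steps, Python scripts to look and compute and a shell command to move; the robot and the scene stay as the last step left them, time stands still between calls to the robot, and variables do not carry over. Pictures are saved under pics/ and viewed, at most 10 in all, crops included, and the job is handed in when it is done.

```bash
ls; mkdir -p pics
python3 - <<'E'
from plant import ctrl, imaging
import cv2,numpy as np
print(ctrl.get_obs(), ctrl.tcp_to_grasp)
for n in("scene","top"):
    p,d=imaging.snapshot(n); cv2.imwrite(f"pics/{n}0.png",p); np.save(f"pics/{n}0.npy",d)
    m=imaging.camera_model(n); print(n,m)
E
```

```text
pics
{'clock': 0.0, 'joint_pos': array([-5.37368123e+01,  2.05893302e+01,  6.33695302e-01, -2.12488241e-02,
       -7.01382321e+01, -1.65067189e+01]), 'qvel': array([ 0.06920444, -0.00368401, -0.03222136, -0.01472529, -0.09520997,
        0.08558334]), 'tau': array([-5.69922977e-04, -5.82708621e+01,  2.93047339e+01,  6.99706480e+00,
        6.75002040e-03, -1.70778249e-04]), 'tool_pos': array([ 0.22796664, -0.63479726,  0.22564233]), 'orientation': array([ 1.79904325e+02, -7.52075525e-03, -1.60250761e+02]), 'force': array([-0.55066195,  0.03405737,  0.80419056]), 'moment': array([-0.04551039,  0.01347741,  0.02529967]), 'gripper_force': 0.0, 'opening': 0.08760351875941376} 0.0188
scene {'mtx': array([[440.57095852,   0.        , 318.34132375],
       [  0.        , 440.57095852, 197.84688274],
       [  0.        ,   0.        ,   1.        ]]), 'R': array([[-0.18849899, -0.98206461, -0.0041505 ],
       [-0.66950414,  0.13159533, -0.73105874],
       [ 0.7184931 , -0.13502505, -0.68230191]]), 't': array([0.12015841, 0.50991017, 0.71048479])}
top {'mtx': array([[480.19509864,   0.        , 324.84770828],
       [  0.        , 480.19509864, 195.5339143 ],
       [  0.        ,   0.        ,   1.        ]]), 'R': array([[-0.20059698, -0.97962489,  0.00979385],
       [-0.77389963,  0.15232513, -0.61471654],
       [ 0.60069977, -0.13088974, -0.7886873 ]]), 't': array([0.12764931, 0.59514339, 0.79464361])}
```

View pics/scene0.png

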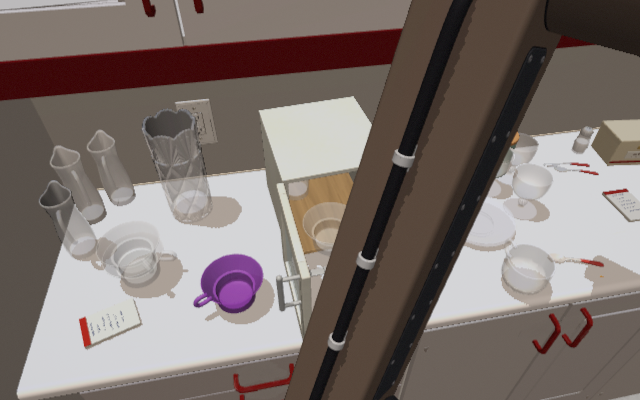

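View pics/top0.png

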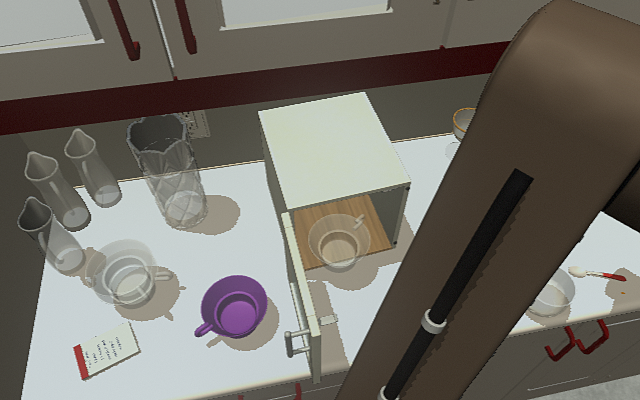

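The top view shows the cabinet top at (259,109), (367,92), (410,182) and (285,213). The door is open about straight out, with its handle near (295,340). The cup rim is centred near (338,243), and the purple cup at (235,305) is a look-alike. I'll measure these and zoom in.

```bash
cat > h.py <<'E'
import numpy as np, cv2
from plant import ctrl, imaging
def ray(n,uv,m=None):
    m=m or imaging.camera_model(n); R,t=np.array(m["R"]),np.array(m["t"])
    p=np.c_[np.atleast_2d(uv),np.ones(len(np.atleast_2d(uv)))]@np.linalg.inv(m["mtx"]).T
    return -R.T@t, p@R
def onz(n,uv,z):
    c,d=ray(n,uv); return c+d*((z-c[2])/d[:,2])[:,None]
def proj(n,X):
    m=imaging.camera_model(n); x=np.atleast_2d(X)@np.array(m["R"]).T+m["t"]; x=x@np.array(m["mtx"]).T
    return x[:,:2]/x[:,2:]
E
python3 - <<'E'
from h import *
np.set_printoptions(precision=4,suppress=True)
p=cv2.imread("pics/top0.png"); d=np.load("pics/top0.npy")
c,dr=ray("top",np.stack(np.meshgrid(np.arange(640),np.arange(400)),-1).reshape(-1,2))
P=(c+dr*d.reshape(-1,1)).reshape(400,640,3)
m=((abs(P[...,2]-.27)<.012)&(d>0)).astype(np.uint8); m[:, :250]=0; m[:,420:]=0; m[:85]=0
n,l,s,_=cv2.connectedComponentsWithStats(m)
for i in range(1,n):
    if s[i,4]<60: continue
    pts=np.argwhere(l==i)[:,::-1].astype(np.float32)
    w=onz("top",pts,.27)[:,:2].astype(np.float32)
    print(s[i],cv2.minAreaRect(w*1000), P[l==i][:,2].mean())
print(onz("top",[(259,109),(367,92),(410,182),(285,213)],.27))
print("door top", onz("top",[(285,213),(290,212),(314,318),(320,316),(309,322)],.268))
cv2.imwrite("pics/crop1.png",cv2.resize(p[180:390,250:450],None,fx=2.85,fy=2.85,interpolation=cv2.INTER_CUBIC))
E
```

```text
[  258    91   153   248 13480] ((563.7755126953125, -20.932510375976562), (539.2017211914062, 263.1028137207031), 3.0566136837005615) 0.2699738614132887
[[ 0.8241  0.1129  0.27  ]
 [ 0.8344 -0.1365  0.27  ]
 [ 0.5589 -0.1511  0.27  ]
 [ 0.5323  0.0993  0.27  ]]
door top [[0.5338 0.0992 0.268 ]
 [0.5343 0.0897 0.268 ]
 [0.3208 0.0849 0.268 ]
 [0.3222 0.0749 0.268 ]
 [0.3158 0.0939 0.268 ]]
```

View pics/crop1.png

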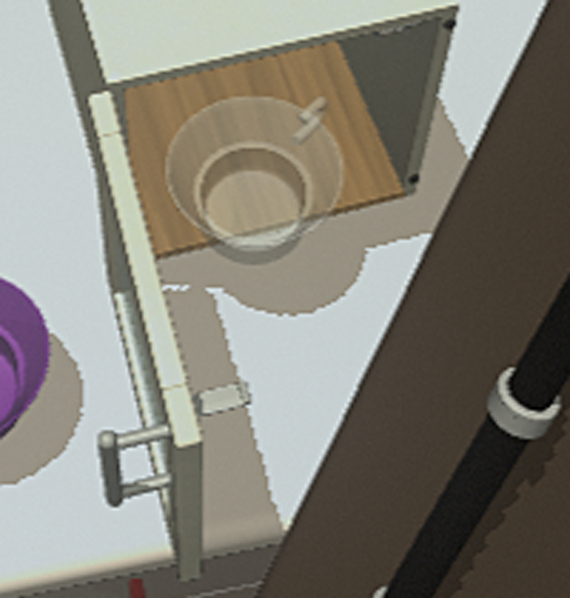

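The crop shows the cup's rim spanning (166–343, 97–255). Its handle points back and right, to (315,115). The cabinet's front top corners are at (105,83) and (457,8), and the floor's front edge runs from (155,258) to (405,193). The door's top runs from (100,95) to (188,440), and the handle's top is at (110,438).

Run:
```python
from h import *
np.set_printoptions(precision=4,suppress=True)
cr=lambda L:np.array(L)/2.85+np.array([250,180])-.35
A=onz("top",cr([(105,83),(457,8)]),.27); B=onz("top",[(259,109),(367,92)],.27)
print(A,B,np.linalg.norm(A[1]-A[0]),np.linalg.norm(B[1]-B[0]))
e=A[0]-A[1]; yaw=np.degrees(np.arctan2(-e[0],e[1])); print("yaw",yaw)
F=onz("top",cr([(155,258),(405,193)]),.032);print("floor edge",F,np.linalg.norm(F[1]-F[0])) 
T=onz("top",cr([(90,97),(111,92),(199,440),(175,445)]),.268);print("door top",T)
Rm=onz("top",cr([(166,175),(343,170),(252,97)]),.106);print("rim",Rm, (Rm[0]+Rm[1])/2, np.linalg.norm(Rm[0]-Rm[1]))
G=onz("top",cr([(258,265)]),.032);print("foot front",G)
H=onz("top",cr([(110,438)]),.257);print("handle top",H)
H=onz("top",cr([(114,500)]),.167);print("handle bot",H)
print("handle tip", onz("top",cr([(318,103)]),.08), onz("top",cr([(318,103)]),.1))
# cabinet pose
yw=np.radians(yaw);ux=np.array([np.cos(yw),np.sin(yw)]);uy=np.array([-ux[1],ux[0]])
mid=(A[0]+A[1])[:2]/2; o=mid+.14*ux
print("cab origin",o,"back",[(b[:2]-o)@np.c_[ux,uy] for b in B])
hin=o+ux*-.143+uy*.123; print("hinge",hin)
for X in (*T,*Rm,*G,*F): print((X[:2]-o)@np.c_[ux,uy])
```

```text
[[ 0.5414  0.0951  0.27  ]
 [ 0.5578 -0.1508  0.27  ]] [[ 0.8241  0.1129  0.27  ]
 [ 0.8344 -0.1365  0.27  ]] 0.2463744047822868 0.24960845843227325
yaw 3.8248540726116067
floor edge [[ 0.5392  0.0682  0.032 ]
 [ 0.5586 -0.1436  0.032 ]] 0.21266046586696327
door top [[0.5336 0.1062 0.268 ]
 [0.5349 0.0922 0.268 ]
 [0.2931 0.0815 0.268 ]
 [0.293  0.0949 0.268 ]]
rim [[ 0.5672  0.0529  0.106 ]
 [ 0.5453 -0.081   0.106 ]
 [ 0.6261 -0.0275  0.106 ]] [ 0.5563 -0.0141  0.106 ] 0.13565797265888668
foot front [[ 0.5172 -0.0105  0.032 ]]
handle top [[0.3083 0.1289 0.257 ]]
handle bot [[0.3061 0.1314 0.167 ]]
handle tip [[ 0.6279 -0.0841  0.08  ]] [[ 0.6143 -0.0792  0.1   ]]
cab origin [ 0.6893 -0.0185] back [array([0.1432, 0.1221]), array([ 0.1369, -0.1274])]
hinge [0.5384 0.0947]
[-0.1471  0.1348]
[-0.1467  0.1208]
[-0.3886  0.1262]
[-0.3879  0.1396]
[-0.117   0.0793]
[-0.1478 -0.0528]
[-0.0636 -0.0048]
[-0.1712  0.0195]
[-0.144   0.0965]
[-0.1388 -0.1161]
```

```bash
python3 -m crank '[[[0.013,0.045,0],[0,0,-1.35],0.14],[[0.013,0.045,0],[0,0,-1.35],0.14],[[0.013,0.045,0],[0,0,-1.35],0.14],[[0.013,0.045,0],[0,0,-1.35],0.14],[[0.013,0.045,0],[0,0,-1.35],0.14],[[0.013,0.045,0],[0,0,-1.35],0.14],[[0.013,0.045,0],[0,0,-1.35],0.14],[[0.013,0.045,0],[0,0,-1.35],0.14],[[0.013,0.045,0],[0,0,-1.35],0.14],[[0.013,0.045,0],[0,0,-1.35],0.14],[[0.013,0.045,0],[0,0,-1.35],0.14],[[0.013,0.045,0],[0,0,-1.35],0.14]]'; python3 -m crank '[[[0,0,0],[0.5,-8,0],0.14],[[0,0,0],[0.5,-8,0],0.14],[[0,0,0],[0.5,-8,0],0.14],[[0,0,0],[0.5,-8,0],0.14],[[0,0,0],[0.5,-8,0],0.14],[[0,0,0],[0,-4,0],0.14]]'
python3 - <<'E'
from h import *
m=imaging.camera_model("wrist");print(m, ctrl.get_obs())
p,d=imaging.snapshot("wrist");cv2.imwrite("pics/w1.png",p)
p,d=imaging.snapshot("scene");cv2.imwrite("pics/s1.png",p)
E
```

```text
clock: 1.3
tool_pos: [0.384, -0.0934, 0.2268]
orientation: [180.0, 0.0, -176.5]
force: [0.8, -0.5, -0.2]
opening: 0.0503
gripper_force: 0.0
clock: 1.9
tool_pos: [0.3988, -0.129, 0.2522]
orientation: [177.4, 42.9, -176.1]
force: [-0.8, 0.1, -1.6]
opening: 0.05
gripper_force: 0.0
{'mtx': array([[309.70691629,   0.        , 320.86804575],
       [  0.        , 309.70691629, 193.75566466],
       [  0.        ,   0.        ,   1.        ]]), 'R': array([[-0.09948208,  0.99449122,  0.03302322],
       [ 0.50959437,  0.02241497,  0.86012275],
       [ 0.85464431,  0.10239525, -0.50901701]]), 't': array([ 0.15873423, -0.38857955, -0.02533846])} {'clock': 1.9, 'joint_pos': array([  11.99018172,  -32.44723356,  -58.2224737 ,    7.89925312,
        -21.48123831, -103.25289686]), 'qvel': array([-35.94138825,   1.44996561,  -0.94797955, -41.48810305,
        37.97452445,  65.3364822 ]), 'tau': array([ 4.46535319, 11.52825594, 32.46020436,  8.79439563,  2.12536745,
       -1.53638497]), 'tool_pos': array([ 0.39881264, -0.12896844,  0.2521757 ]), 'orientation': array([ 177.39186568,   42.94327739, -176.06643194]), 'force': array([-0.82314764,  0.10280929, -1.64778005]), 'moment': array([-0.36422655,  2.53372979,  0.00990028]), 'gripper_force': 0.0, 'opening': 0.05004996398571082}
```

View pics/w1.png

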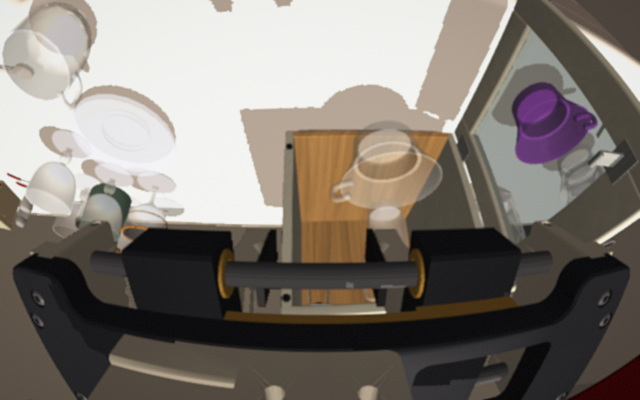

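The wrist view shows the cup at (385,155) with its handle at (340,190). The jug's foot is behind it at (388,220), and the open door is on the right at about (480,180). Joint 3 is at its limit here because I'm too close in, so I'll move forward a little and read the joints again.

```bash
python3 -m crank '[[[0.03,0.01,0],[0,4,0],0.14],[[0.03,0.01,0],[0,4,0],0.14],[[0.01,0,0],[0,4,0],0.14],[[0,0,0],[0,0,0],0.14],[[0,0,0],[0,0,0],0.14]]'; python3 -c "
from plant import ctrl;import numpy as np;np.set_printoptions(precision=4,suppress=True);o=ctrl.get_obs();print(o['joint_pos'],o['tool_pos'],o['orientation'],o['qvel'])"
python3 -m crank '[[[0,0,-0.03],[0,0,0],0.14],[[0,0,-0.03],[0,0,0],0.14],[[0,0,-0.03],[0,0,0],0.14],[[0,0,0],[0,0,0],0.14]]'; python3 -c "
from plant import ctrl;import numpy as np;np.set_printoptions(precision=4,suppress=True);o=ctrl.get_obs();print(o['joint_pos'],o['tool_pos'],o['orientation'],o['qvel'])"
```

```text
clock: 2.5
tool_pos: [0.4684, -0.1091, 0.2483]
orientation: [176.5, 30.2, -176.8]
force: [-0.8, -0.1, -0.7]
opening: 0.0501
gripper_force: 0.0
[ 10.6072 -16.2334 -42.2395   0.4533 -33.6246 -96.7408] [ 0.4684 -0.1091  0.2483] [ 176.5324   30.1912 -176.7599] [-0.1123 -2.331  -2.6271 -0.1147  0.6422  0.0708]
clock: 2.9
tool_pos: [0.4642, -0.1096, 0.1551]
orientation: [176.5, 29.9, -176.8]
force: [-0.6, -1.5, -1.0]
opening: 0.0496
gripper_force: 0.0
[ 10.6047  -9.3807 -51.6725   0.703  -17.5956 -97.0541] [ 0.4642 -0.1096  0.1551] [ 176.5203   29.9316 -176.767 ] [ 0.0202 -2.5679  5.2825  1.0923 -5.7918  0.5571]
```

```bash
cat >> h.py <<'E'
from scipy.spatial.transform import Rotation as Ro
YAW=3.6; O=np.array([.6893,-.0185])
UX=np.array([np.cos(np.radians(YAW)),np.sin(np.radians(YAW)),0]); UY=np.array([-UX[1],UX[0],0])
def want(tilt,yaw=YAW):
    # tool y along -/+cabinet y, tool z down tilted forward
    a=np.radians(yaw); ux=np.array([np.cos(a),np.sin(a),0]);uy=np.array([-ux[1],ux[0],0])
    t=np.radians(tilt); z=np.sin(t)*ux-np.cos(t)*np.array([0,0,1])
    Rs=[np.c_[np.cross(s*uy,z),s*uy,z] for s in(1,-1)]
    return Rs
def go(p,tilt,yaw=YAW):
    o=ctrl.get_obs(); Rc=Ro.from_euler("xyz",o["orientation"],degrees=True)
    v=min(((Ro.from_matrix(W)*Rc.inv()).as_rotvec(degrees=True) for W in want(tilt,yaw)),key=np.linalg.norm)
    print("shift",np.round(p-o["tool_pos"],4),"turn",np.round(v,2))
def cab(x,y,z): return np.array([*O,0])+x*UX+y*UY+np.array([0,0,z])
E
python3 - <<'E'
from h import *
go(cab(-.215,.0055,.155),25); go(cab(-.215,.0055,.058),25); print(cab(-.215,.0055,.058))
p=cv2.imread("pics/s1.png"); cv2.imwrite("pics/c2.png",cv2.resize(p[80:330,200:460],None,fx=2.3,fy=2.3))
E
```

```text
shift [ 0.0101  0.0831 -0.0001] turn [-3.38  4.74 -1.24]
shift [ 0.0101  0.0831 -0.0971] turn [-3.38  4.74 -1.24]
[ 0.47437891 -0.02651081  0.058     ]
```

View pics/c2.png

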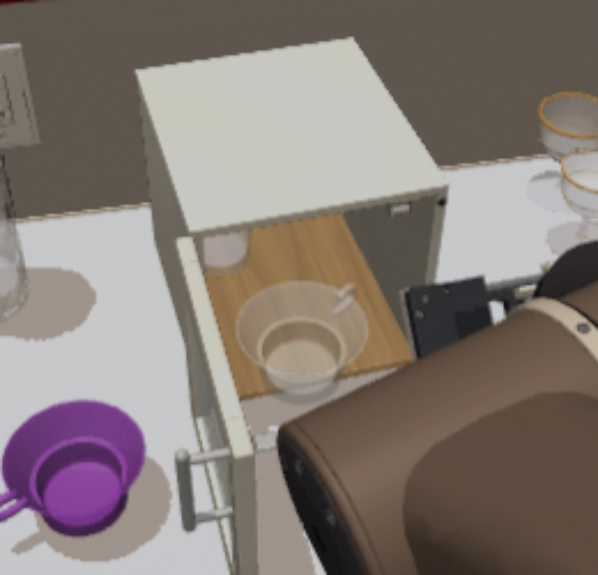

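The crop shows the jug's foot at (225,250), behind and left of the cup rim, which spans 237–368 across. The cabinet top corners are at (137,72), (353,38), (447,187) and (190,230). The handle bar runs from (183,455) to (190,528).

```bash
python3 - <<'E'
from h import *
np.set_printoptions(precision=4,suppress=True)
cr=lambda L:np.array(L)/2.3+np.array([200,80])-.3
def C(P): return np.c_[(P-[*O,0])@UX,(P-[*O,0])@UY]
for n,L,z in(("top corners",[(137,72),(353,38),(447,187),(190,230)],.27),("jug foot front/right",[(222,270),(250,255)],.034),("rim",[(237,326),(368,326),(302,282)],.106),("foot front",[(302,397)],.032),("floor edge",[(240,398),(412,360)],.032),("handle top",[(183,455)],.257),("handle bot",[(190,528)],.167),("door top",[(178,241),(193,238),(251,455),(233,460)],.268)):
    P=onz("scene",cr(L),z); print(n,P[:,:2].tolist(),C(P).tolist())
E
python3 -m crank '[[[0.005,0.04,0],[-1.7,2.4,-0.6],-0.18],[[0.005,0.043,0],[-1.7,2.4,-0.6],-0.18],[[0,0,-0.03],[0,0,0],-0.18],[[0,0,-0.03],[0,0,0],-0.18],[[0,0,-0.02],[0,0,0],-0.18],[[0,0,0],[0,0,0],-0.18]]'; python3 -c "
from h import *
o=ctrl.get_obs();print(o['joint_pos'],o['force']);go(cab(-.215,.0055,.058),25)"
```

```text
top corners [[0.8113801395758068, 0.11481100585042897], [0.8351725453826214, -0.131206876490216], [0.5552629577930764, -0.15081965819263216], [0.5404994193539994, 0.09259471588437451]] [[0.13020990962323295, 0.1253824716442098], [0.1385077759063754, -0.12164388812453769], [-0.14208097080383464, -0.12364230005639458], [-0.1415312617630139, 0.12021876160477651]]
jug foot front/right [[0.7360133394571706, 0.04281380735261142], [0.7558947370880462, 0.00538759367954858]] [[0.05047108717038997, 0.05825966370614317], [0.06796324200396762, 0.019658938830347274]]
rim [[0.5722459982274799, 0.04965352271377528], [0.5463233284568056, -0.08254597633050942], [0.6235518255751916, -0.029687368263654174]] [[-0.11254362733951455, 0.07536891888917276], [-0.14671601986937263, -0.05494201673936366], [-0.06632089608676349, -0.007036930517659415]]
foot front [[0.5273009288104556, -0.010277091107479042]] [[-0.16116308230631604, 0.018378688703424146]]
floor edge [[0.5385083856738823, 0.05414595576005862], [0.5553927262635657, -0.1390756352695257]] [[-0.1459325842164354, 0.08197088936495704], [-0.141214045101
[... 222 characters left out ...]
25]]
door top [[0.5300922917643301, 0.1047397426273482], [0.5315305103279241, 0.09121241213726122], [0.28931945375902507, 0.08161328014205699], [0.28746935469501367, 0.09494736084150737]] [[-0.15115526072477833, 0.13299329185990358], [-0.15056926826630715, 0.1194023479757093], [-0.39290511112792975, 0.12503071575248956], [-0.393914305589489, 0.13845465337097054]]
clock: 3.5
tool_pos: [0.4819, -0.0792, 0.0908]
orientation: [176.8, 25.6, -176.5]
force: [0.2, -0.2, 0.7]
opening: 0.0362
gripper_force: 0.0
[ 1.43415645e+01 -1.02614393e-01 -5.82121208e+01  1.38784778e+01
 -6.29446908e+00 -1.13603147e+02] [ 0.2405256  -0.15433055  0.68589459]
shift [-0.0075  0.0527 -0.0328] turn [-2.95  0.45 -1.24]
```

```bash
cat > kin.py <<'E'
import numpy as np
from scipy.optimize import least_squares
from scipy.spatial.transform import Rotation as Ro
D=[([-53.737,20.589,.634,-.021,-70.138,-16.507],[.22797,-.6348,.22564],[179.904,-.0075,-160.25]),
([11.990,-32.447,-58.222,7.899,-21.481,-103.253],[.3988,-.12897,.25218],[177.392,42.943,-176.066]),
([10.607,-16.233,-42.24,.453,-33.625,-96.741],[.4684,-.1091,.2483],[176.532,30.191,-176.76]),
([10.605,-9.381,-51.673,.703,-17.596,-97.054],[.4642,-.1096,.1551],[176.52,29.932,-176.767]),
([14.342,-.103,-58.212,13.878,-6.294,-113.603],[.4819,-.0792,.0908],[176.8,25.6,-176.5])]
def fk(q,p):
    a,d,h,L1,L2,e,L3,s6=p; E=lambda ax,v:Ro.from_euler(ax,v,degrees=True)
    R=E("z",q[0]); x=R.apply([a,-d,h])
    R=R*E("y",q[1]); x=x+R.apply([0,0,L1]); R=R*E("y",-q[2])
    x=x+R.apply([L2,0,e]); R=R*E("x",q[3]); R=R*E("y",-q[4]); x=x+R.apply([L3,0,0])
    R=R*E("x",q[5]); return x,R*Ro.from_euler("y",90,degrees=True)*E("z",s6)
def fit():
    return least_squares(lambda p:np.concatenate([fk(q,p)[0]-x for q,x,o in D]),[0,.19,.2,.55,.45,0,.38,0]).x
P=fit()
for q,x,o in D:
    X,R=fk(q,P); r=(R.inv()*Ro.from_euler("xyz",o,degrees=True)).as_rotvec(degrees=True)
    if __name__=="__main__": print(np.round((X-x)*1000,1),np.round(r,1))
if __name__=="__main__": print(np.round(P,4))
E
python3 kin.py
```

```text
[-11.5  -3.    5.8] [ -0.  -0. -57.]
[ -9.9  22.4 -18.7] [  4.7   4.7 101.7]
[ 4.9 -6.8  4.3] [  0.4   0.4 102.7]
[15.9 -5.3 12.8] [  0.3   0.3 102.8]
[-9.2  0.4 -4.3] [  2.5   2.5 109.5]
[0.0518 0.2026 0.159  0.5726 0.4054 0.0255 0.3492 0.    ]
```

```bash
sed -i 's/E("x",q\[3\])/E("x",-q[3])/; s/E("x",q\[5\])/E("x",-q[5])/; s/a,d,h,L1,L2,e,L3,s6=p/a,d,h,L1,L2,e,L3,s6,w=p/; s/x=x+R.apply(\[L3,0,0\])/x=x+R.apply([L3,-w,0])/; s/.38,0\])/.38,0,0.01])/' kin.py; python3 kin.py
```

```text
[ 0. -0. -0.] [ -0.   0. -90.]
[ 0.  0. -0.] [  0.   0. -90.]
[-0.  0.  0.] [ -0.  -0. -90.]
[ 0. -0.  0.] [ -0.  -0. -90.]
[ 0. -0. -0.] [  0.   0. -90.]
[ 0.000e+00 -2.000e-04  1.988e-01  6.016e-01  4.636e-01 -1.000e-04
  3.780e-01 -2.630e-02  1.920e-01]
```

```bash
cat > ik.py <<'E'
from kin import *
import h
P[7]=P[7]; OFF=Ro.from_euler("z",-90,degrees=True)
LO=np.array([-176,-82,-58.2,-173.8,-174.7,-.2]);LO[5]=-173.6;HI=np.array([176,121.7,71.7,95.5,-.2,173.6])
def ik(x,Rm,n=24,seed=0):
    rng=np.random.default_rng(seed);W=Ro.from_matrix(Rm);best=[]
    def f(q):
        X,R=fk(q,P); return np.r_[(X-x)*10,((R*OFF).inv()*W).as_rotvec()]
    for i in range(n):
        q0=rng.uniform(LO,HI); 
        if i<8: q0=np.array([10,0,-45,[5,-60,60,0][i%4],-25,[-97,80][i//4]])
        s=least_squares(f,q0,bounds=(LO,HI),max_nfev=60)
        if s.cost<1e-7 and not any(abs(s.x-b).max()<3 for b in best): best.append(s.x)
    return best
def wrist(q):
    p=P.copy();p[6]=0;p[8]=0;return fk(q,p)[0]
E
cat > t.py <<'E'
from ik import *
np.set_printoptions(precision=1,suppress=True)
for xc,z in((-.21,.048),(-.185,.05),(-.15,.05),(-.12,.05)):
  for tilt in (20,25,30,35,40):
    for yw in (3.6,20):
      for Rm in h.want(tilt,yw):
        for q in ik(h.cab(xc,.0055,z),Rm,10): print(xc,tilt,yw,q,np.round(wrist(q),3))
E
time timeout 500 python3 t.py
```

```text
-0.21 20 20 [ 20.6   6.2 -52.3   1.  -11.5 -91.6] [0.3 0.1 0.4]
-0.21 20 20 [ 20.6   6.2 -52.3   1.  -11.5  88.4] [0.3 0.1 0.4]
-0.21 30 20 [ 19.1   5.4 -52.9 -15.9  -1.7 -73.4] [0.3 0.1 0.4]
-0.21 30 20 [ 19.1   5.4 -52.9 -15.9  -1.7 106.6] [0.3 0.1 0.4]
-0.21 35 20 [  6.6   5.7 -42.8 -46.7 -10.5 -32.8] [0.4 0.  0.5]
-0.21 35 20 [  6.6   5.7 -42.8 -46.7 -10.5 147.2] [0.4 0.  0.5]
-0.21 40 20 [ -8.6   7.  -39.3 -68.4 -19.3  -0.1] [ 0.4 -0.1  0.5]
-0.185 20 20 [ 19.3   8.2 -48.4  -1.  -13.4 -88.5] [0.3 0.1 0.4]
-0.185 20 20 [ 19.3   8.2 -48.4  -1.  -13.4  91.5] [0.3 0.1 0.4]
-0.185 25 20 [ 19.2   7.5 -51.5  -3.1  -6.  -86.3] [0.3 0.1 0.4]
-0.185 25 20 [ 19.2   7.5 -51.5  -3.1  -6.   93.7] [0.3 0.1 0.4]
-0.185 30 20 [ 17.2   7.3 -48.5 -18.7  -4.4 -68.9] [0.3 0.1 0.4]
-0.185 30 20 [ 17.2   7.3 -48.5 -18.7  -4.4 111.1] [0.3 0.1 0.4]
-0.185 35 20 [  7.4   7.4 -40.9 -44.6 -10.3 -35.6] [0.4 0.1 0.4]
-0.185 35 20 [  7.4   7.4 -40.9 -44.6 -10.3 144.4] [0.4 0.1 0.4]
-0.185 40 20 [ -6.3   8.4 -37.2 -66.4 -18.1  -3.9] [ 0.4 -0.   0.5]
-0.15 20 20 [ 17.9  11.2 -43.5  -2.8 -15.3 -85.3] [0.4 0.1 0.
[... 573 characters left out ...]
 -0.   0.5]
-0.12 20 20 [ 16.8  13.6 -39.5  -3.8 -17.  -83.4] [0.4 0.1 0.4]
-0.12 20 20 [ 16.8  13.6 -39.5  -3.8 -17.   96.6] [0.4 0.1 0.4]
-0.12 25 20 [ 16.3  12.8 -41.5  -8.3 -10.8 -78.5] [0.4 0.1 0.4]
-0.12 25 20 [ 16.3  12.8 -41.5  -8.3 -10.8 101.5] [0.4 0.1 0.4]
-0.12 30 20 [ 14.4  12.4 -40.1 -20.5  -8.1 -64.9] [0.4 0.1 0.4]
-0.12 30 20 [ 14.4  12.4 -40.1 -20.5  -8.1 115.1] [0.4 0.1 0.4]
-0.12 35 20 [  8.1  12.3 -35.3 -40.7 -10.4 -40.1] [0.4 0.1 0.4]
-0.12 35 20 [  8.1  12.3 -35.3 -40.7 -10.4 139.9] [0.4 0.1 0.4]
-0.12 40 20 [ -2.3  12.8 -31.7 -62.  -16.  -11.5] [ 0.5 -0.   0.5]
-0.12 40 20 [ -2.3  12.8 -31.7 -62.  -16.  168.5] [ 0.5 -0.   0.5]
real	0m13.315s
user	0m13.629s
sys	0m0.051s
```

```bash
cat > t.py <<'E'
from ik import *
np.set_printoptions(precision=2,suppress=True)
for xc,z in((-.21,.055),(-.12,.055)):
  for tilt in (30,40,50):
    for yw in (3.6,10,15):
        Rm=h.want(tilt,yw)[0]
        for q in ik(h.cab(xc,.0055,z),Rm,40): print(xc,tilt,yw,q,wrist(q))
E
time timeout 500 python3 t.py
```

```text
-0.21 40 15 [ -1.32   4.71 -41.35 -64.19 -11.58 -13.66] [ 0.37 -0.01  0.46]
-0.21 50 3.6 [ -36.1    10.9   -50.61 -113.36  -32.21   55.11] [ 0.27 -0.2   0.38]
-0.21 50 10 [ -33.63   10.87  -46.72 -103.16  -32.88   47.03] [ 0.3 -0.2  0.4]
-0.21 50 15 [-32.54  11.42 -44.29 -96.57 -34.67  43.03] [ 0.32 -0.2   0.41]
-0.12 40 15 [  3.9   11.45 -34.33 -56.43  -8.54 -25.35] [0.44 0.03 0.46]
-0.12 50 3.6 [ -26.63   15.25  -41.87 -118.22  -25.96   51.34] [ 0.37 -0.18  0.39]
-0.12 50 10 [ -24.15   15.11  -37.88 -105.52  -26.5    40.77] [ 0.4  -0.18  0.41]
-0.12 50 15 [-23.24  15.54 -35.63 -97.88 -28.6   35.8 ] [ 0.42 -0.18  0.42]
real	0m12.170s
user	0m12.630s
sys	0m0.074s
```

```bash
cat > path.py <<'E'
from ik import *
np.set_printoptions(precision=1,suppress=True)
def sim(q,way,N):
    # way: list of (pos,tilt,yaw); first = current
    s=None
    for (p0,t0,y0),(p1,t1,y1),n in zip(way,way[1:],N):
        for k in range(1,n+1):
            f=k/n; x=np.array(p0)*(1-f)+np.array(p1)*f
            Rm=h.want(t0+(t1-t0)*f,y0+(y1-y0)*f)
            W=[Ro.from_matrix(M) for M in Rm]
            if s is None:
                R0=fk(q,P)[1]*OFF; s=int(np.argmin([(R0.inv()*w).magnitude() for w in W]))
            r=least_squares(lambda v:np.r_[(fk(v,P)[0]-x)*10,((fk(v,P)[1]*OFF).inv()*W[s]).as_rotvec(),(v-q)*1e-6],np.clip(q,LO+1e-3,HI-1e-3),bounds=(LO,HI))
            print(np.round(x,3),round(t0+(t1-t0)*f,1),round(y0+(y1-y0)*f,1),r.x,"max",np.abs(r.x-q).max().round(1),"err %.1e"%r.cost); q=r.x
    return q
E
python3 - <<'E'
from path import *
q=h.ctrl.get_obs()["joint_pos"]; p0=h.ctrl.get_obs()["tool_pos"]
pre=h.cab(-.215,.0055,.055)
sim(q,[(p0,25.6,3.5),([.47,-.11,.2],25,20),([.47,-.11,.2],50,20),([.47,-.11,.2],50,3.6),([pre[0],pre[1],.13],50,3.6),(pre,50,3.6)],[5,6,4,3,2])
E
```

```text
[ 0.5 -0.1  0.1] 25.5 6.8 [  14.6   -3.2  -58.2   18.3  -10.3 -115.1] max 4.4 err 2.9e-06
[ 0.5 -0.1  0.1] 25.4 10.1 [ 13.6  -5.1 -50.9   4.6 -18.9 -97.5] max 17.6 err 3.1e-10
[ 0.5 -0.1  0.2] 25.2 13.4 [ 10.7  -6.4 -45.4  -2.7 -25.9 -85.2] max 12.4 err 1.5e-10
[ 0.5 -0.1  0.2] 25.1 16.7 [  7.5  -7.4 -40.7  -7.3 -32.1 -75.4] max 9.7 err 9.4e-11
[ 0.5 -0.1  0.2] 25.0 20.0 [  4.4  -8.1 -36.5 -10.7 -37.9 -67.3] max 8.1 err 7.0e-11
[ 0.5 -0.1  0.2] 29.2 20.0 [  2.4  -9.2 -37.3 -15.  -34.7 -62.1] max 5.2 err 3.1e-11
[ 0.5 -0.1  0.2] 33.3 20.0 [ -0.4  -9.9 -37.5 -20.9 -32.5 -54.9] max 7.2 err 5.0e-11
[ 0.5 -0.1  0.2] 37.5 20.0 [ -4.5 -10.  -36.7 -28.8 -31.6 -45. ] max 9.9 err 9.0e-11
[ 0.5 -0.1  0.2] 41.7 20.0 [-10.5  -9.5 -35.3 -38.6 -32.8 -32.4] max 12.6 err 1.5e-10
[ 0.5 -0.1  0.2] 45.8 20.0 [-18.1  -8.5 -34.  -48.9 -35.9 -18.5] max 13.9 err 1.8e-10
[ 0.5 -0.1  0.2] 50.0 20.0 [-26.2  -6.9 -33.4 -58.5 -40.4  -5.1] max 13.4 err 1.8e-10
[ 0.5 -0.1  0.2] 50.0 15.9 [-21.7  -9.2 -35.6 -56.7 -34.  -12. ] max 7.0 err 6.2e-11
[ 0.5 -0.1  0.2] 50.0 11.8 [-14.4 -11.7 -38.6 -52.2 -25.3 -23.2] max 11.1 err 1.4e-10
[ 0.5 -0.1  0.2] 50.0 7.7 [  1.2 -15.1 -46.9 -35.1  -9.8 -51.2] max 28.0 err 7.5e-05
[ 0.5 -0.1  0.2] 50.0 3.6 [ -1.6 -14.8 -45.6 -42.  -10.2 -45.3] max 6.9 err 1.7e-03
[ 0.5 -0.1  0.2] 50.0 3.6 [ -1.8 -12.4 -45.1 -54.1  -8.4 -32.9] max 12.4 err 2.1e-03
[ 0.5 -0.1  0.2] 50.0 3.6 [ -0.7  -9.9 -45.1 -64.9  -5.4 -22.6] max 10.8 err 1.4e-03
[ 0.5 -0.   0.1] 50.0 3.6 [  1.   -7.  -44.9 -74.4  -2.6 -14. ] max 9.5 err 3.6e-04
[ 0.5 -0.   0.1] 50.0 3.6 [  2.5  -2.  -44.6 -75.5  -0.2 -13.8] max 5.0 err 1.2e-03
[ 0.5 -0.   0.1] 50.0 3.6 [ -36.7   10.7  -51.  -112.9  -32.5   55.2] max 69.0 err 4.5e-09
```

Run:
```python
from path import *
q=h.ctrl.get_obs()["joint_pos"]; p0=h.ctrl.get_obs()["tool_pos"]
pre=h.cab(-.215,.0055,.055); end=h.cab(-.11,.0055,.055)
q=sim(q,[(p0,25.6,3.5),([.47,-.11,.2],25,20),([.47,-.11,.2],52,22),([pre[0],pre[1],.1],52,22),(pre,50,22),(pre,50,5),(end,50,5)],[5,6,3,2,5,4])
```

```text
[ 0.5 -0.1  0.1] 25.5 6.8 [  14.6   -3.2  -58.2   18.3  -10.3 -115.1] max 4.4 err 2.9e-06
[ 0.5 -0.1  0.1] 25.4 10.1 [ 13.6  -5.1 -50.9   4.6 -18.9 -97.5] max 17.6 err 3.1e-10
[ 0.5 -0.1  0.2] 25.2 13.4 [ 10.7  -6.4 -45.4  -2.7 -25.9 -85.2] max 12.4 err 1.5e-10
[ 0.5 -0.1  0.2] 25.1 16.7 [  7.5  -7.4 -40.7  -7.3 -32.1 -75.4] max 9.7 err 9.4e-11
[ 0.5 -0.1  0.2] 25.0 20.0 [  4.4  -8.1 -36.5 -10.7 -37.9 -67.3] max 8.1 err 7.0e-11
[ 0.5 -0.1  0.2] 29.5 20.3 [  1.9  -9.1 -37.1 -15.8 -34.8 -60.8] max 6.5 err 4.3e-11
[ 0.5 -0.1  0.2] 34.0 20.7 [ -1.7  -9.6 -36.8 -23.  -33.  -51.6] max 9.2 err 7.6e-11
[ 0.5 -0.1  0.2] 38.5 21.0 [ -7.1  -9.4 -35.5 -32.4 -33.1 -39.3] max 12.3 err 1.4e-10
[ 0.5 -0.1  0.2] 43.0 21.3 [-14.5  -8.5 -33.9 -43.3 -35.7 -24.8] max 14.5 err 2.0e-10
[ 0.5 -0.1  0.2] 47.5 21.7 [-23.   -7.  -32.7 -53.7 -40.  -10.1] max 14.6 err 2.1e-10
[ 0.5 -0.1  0.2] 52.0 22.0 [-31.4  -4.9 -32.4 -62.5 -45.4   3.1] max 13.2 err 1.8e-10
[ 0.5 -0.1  0.2] 52.0 22.0 [-29.5  -2.7 -35.5 -67.8 -41.8   9. ] max 5.9 err 4.6e-11
[ 0.5 -0.1  0.1] 52.0 22.0 [-28.7   0.6 -38.1 -74.5 -39.3  17.3] max 
[... 372 characters left out ...]
] 50.0 15.2 [-33.1  11.2 -44.6 -96.1 -35.1  43.2] max 3.9 err 1.2e-11
[ 0.5 -0.   0.1] 50.0 11.8 [ -33.8   10.8  -46.3 -100.4  -33.8   45.7] max 4.3 err 1.5e-11
[ 0.5 -0.   0.1] 50.0 8.4 [ -34.7   10.5  -48.  -105.2  -32.9   48.9] max 4.8 err 1.9e-11
[ 0.5 -0.   0.1] 50.0 5.0 [ -36.    10.6  -50.1 -110.5  -32.5   53.2] max 5.4 err 2.6e-11
[ 0.5 -0.   0.1] 50.0 5.0 [ -33.    11.8  -47.7 -112.5  -30.7   52.3] max 3.0 err 1.2e-11
[ 0.5 -0.   0.1] 50.0 5.0 [ -30.2   13.1  -45.2 -113.9  -28.9   51.2] max 2.8 err 1.1e-11
[ 0.6 -0.   0.1] 50.0 5.0 [ -27.5   14.4  -42.6 -114.8  -27.    49.7] max 2.7 err 1.1e-11
[ 0.6 -0.   0.1] 50.0 5.0 [ -25.    15.6  -39.7 -115.2  -25.1   47.8] max 2.8 err 1.2e-11
```

```bash
python3 -m crank '[[[-0.002,-0.004,0.015],[0,0,2],-0.18],[[-0.002,-0.004,0.02],[0,0,2],-0.18],[[-0.002,-0.004,0.02],[0,0,2],-0.18],[[-0.002,-0.004,0.02],[0,0,2],-0.18],[[-0.002,-0.004,0.02],[0,0,2],-0.18],[[-0.002,-0.004,0.015],[0,0,2],-0.18],[[0,-0.004,0],[0,0,2.5],-0.18],[[0,-0.003,0],[0,0,2.5],-0.18],[[0,0,0],[0,0,0],-0.18]]'
python3 - <<'E'
from h import *
print(np.round(ctrl.get_obs()["joint_pos"],1)); go(np.array([.47,-.11,.2]),52,22);go(np.array([.47,-.11,.2]),25,20)
E
```

```text
clock: 4.4
tool_pos: [0.4713, -0.112, 0.2017]
orientation: [177.0, 25.9, -159.9]
force: [0.0, 0.4, 0.1]
opening: 0.0359
gripper_force: 0.0
[ -0.8  -6.2 -32.2 -17.8 -42.  -57.5]
shift [-0.0013  0.002  -0.0017] turn [  7.2  -25.18  -0.04]
shift [-0.0013  0.002  -0.0017] turn [-2.83 -0.07 -1.4 ]
```

```bash
python3 -m crank '[[[0,0,0],[0.9,-3.2,0],-0.18],[[0,0,0],[0.9,-3.2,0],-0.18],[[0,0,0],[0.9,-3.2,0],-0.18],[[0,0,0],[0.9,-3.2,0],-0.18],[[0,0,0],[0.9,-3.2,0],-0.18],[[0,0,0],[0.9,-3.2,0],-0.18],[[0,0,0],[0.9,-3.2,0],-0.18],[[0,0,0],[0.9,-3,0],-0.18],[[0,0,0],[0,0,0],-0.18]]'
python3 - <<'E'
from h import *
print(np.round(ctrl.get_obs()["joint_pos"],1)); go(cab(-.22,.0055,.1),52,22);go(cab(-.215,.0055,.055),50,22)
E
```

```text
clock: 5.3
tool_pos: [0.4695, -0.1119, 0.1988]
orientation: [179.8, 52.1, -158.3]
force: [-0.3, -0.5, 0.7]
opening: 0.036
gripper_force: 0.0
[-31.9  -4.6 -32.4 -62.8 -45.8   3.6]
shift [-0.0001  0.085  -0.0988] turn [-0.15  0.01  0.13]
shift [ 0.0049  0.0854 -0.1438] turn [-0.9   1.86  0.13]
```

```bash
python3 -m crank '[[[0,0.02,-0.022],[0,0,0],-0.18],[[0,0.022,-0.025],[0,0,0],-0.18],[[0,0.022,-0.025],[0,0,0],-0.18],[[0,0.021,-0.025],[-0.3,0.6,0],-0.18],[[0,0,-0.02],[-0.3,0.6,0],-0.18],[[0,0,-0.02],[-0.3,0.6,0],-0.18],[[0,0,0],[0,0,-4],-0.18],[[0,0,0],[0,0,-4],-0.18],[[0,0,0],[0,0,-4],-0.18],[[0,0,0],[0,0,-4],-0.18],[[0,0,0],[0,0,0],-0.18]]'
python3 - <<'E'
from h import *
print(np.round(ctrl.get_obs()["joint_pos"],1)); go(cab(-.215,.0055,.055),50,5)
p,d=imaging.snapshot("top");cv2.imwrite("pics/t3.png",cv2.resize(p[100:350,220:480],None,fx=2.3,fy=2.3))
E
```

```text
clock: 6.4
tool_pos: [0.4695, -0.0243, 0.0622]
orientation: [-179.9, 50.0, -173.9]
force: [-1.0, 0.2, 0.0]
opening: 0.036
gripper_force: 0.0
[ -33.7    8.1  -49.1 -106.7  -30.8   47.5]
shift [ 0.0049 -0.0022 -0.0072] turn [ 0.04  0.02 -1.09]
```

View pics/t3.png

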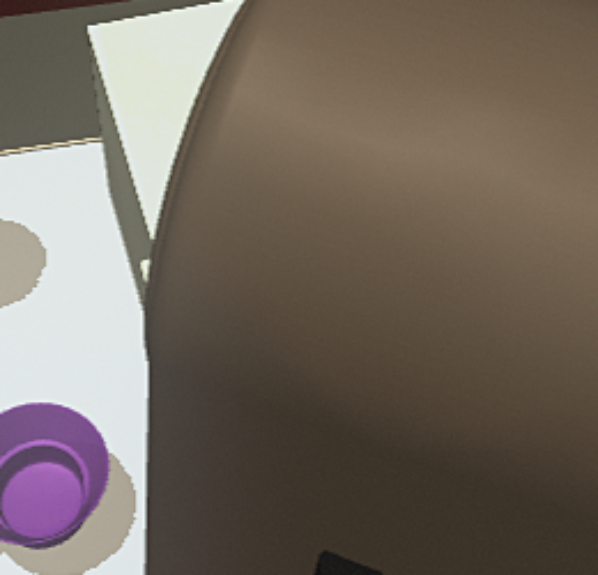

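```bash
python3 -m crank '[[[0.008,-0.001,-0.004],[0,0,-0.5],-0.18],[[0.008,0,-0.003],[0,0,-0.5],-0.18],[[0.006,0,0],[0,0,0],-0.18],[[0.006,0.0004,0],[0,0,0],-0.18],[[0.006,0.0004,0],[0,0,0],-0.18],[[0.006,0.0004,0],[0,0,0],-0.18],[[0.006,0.0004,0],[0,0,0],-0.18],[[0.006,0.0004,0],[0,0,0],-0.18]]'
python3 - <<'E'
from h import *
print(np.round(ctrl.get_obs()["joint_pos"],1)); go(cab(-.11,.0055,.055),50,5)
p,d=imaging.snapshot("wrist");cv2.imwrite("pics/w4.png",p)
E
```

```text
clock: 7.25
tool_pos: [0.5233, -0.0249, 0.0551]
orientation: [-179.7, 50.1, -174.7]
force: [-2.4, 0.5, 1.9]
opening: 0.0361
gripper_force: 1.3
[ -30.8   13.   -45.6 -113.7  -29.3   51.7]
shift [ 0.0559  0.005  -0.0001] turn [ 0.17  0.07 -0.1 ]
```

View pics/w4.png

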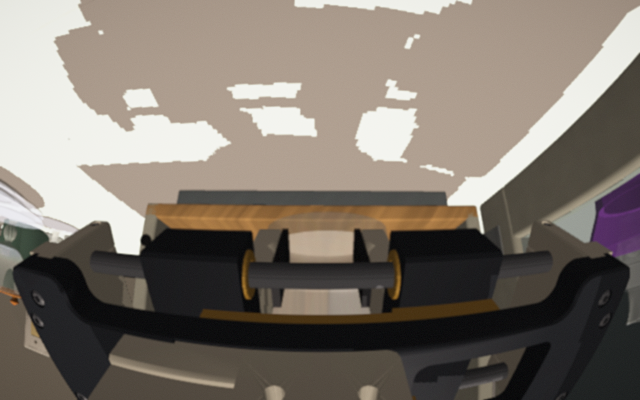

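The wrist view shows the cup centred between the fingertips at about (318,250), and the push force is 2.4 N. I'll keep pushing.

```bash
python3 -m crank '[[[0.006,0.0005,0],[0,0,0],-0.18],[[0.006,0.0005,0],[0,0,0],-0.18],[[0.006,0.0005,0],[0,0,0],-0.18],[[0.006,0.0005,0],[0,0,0],-0.18],[[0.006,0.0005,0],[0,0,0],-0.18],[[0.006,0.0005,0],[0,0,0],-0.18],[[0.006,0.0005,0],[0,0,0],-0.18],[[0.006,0.0005,0],[0,0,0],-0.18],[[0.005,0.0005,0],[0,0,0],-0.18],[[0.003,0,0],[0,0,0],-0.18],[[0,0,0],[0,0,0],-0.18]]'
python3 - <<'E'
from h import *
o=ctrl.get_obs()["tool_pos"]; print(np.round(ctrl.get_obs()["joint_pos"],1), (o-[*O,0])@UX,(o-[*O,0])@UY)
E
```

```text
clock: 8.4
tool_pos: [0.5797, -0.0208, 0.0553]
orientation: [-179.7, 50.1, -174.7]
force: [-0.7, 0.4, -0.4]
opening: 0.0359
gripper_force: 0.1
[ -25.2   15.7  -39.8 -115.5  -25.2   48.5] -0.10950169229891223 0.004617995845287777
```

```bash
python3 -m crank '[[[-0.008,-0.0005,0],[0,0,0],-0.18],[[-0.015,-0.001,0],[0,0,0],-0.18],[[-0.02,-0.001,0],[0,0,0],-0.18],[[-0.02,-0.001,0],[0,0,0],-0.18],[[-0.02,-0.001,0],[0,0,0],-0.18],[[-0.02,-0.001,0],[0,0,0],-0.18],[[0,-0.01,0],[0,0,4],-0.18],[[0,-0.02,0],[0,0,4],-0.18],[[0,-0.02,0],[0,0,4],-0.18],[[0,-0.02,0],[0,0,4],-0.18],[[0,0,0],[0,0,0],-1]]'
python3 - <<'E'
from h import *
import ik
from path import sim
o=ctrl.get_obs();print(np.round(o["joint_pos"],1))
q=o["joint_pos"];np.set_printoptions(precision=2,suppress=True)
q=sim(q,[(o["tool_pos"],50,21),([.47,-.11,.2],50,21),([.47,-.11,.3],10,21)],[3,5])
for yw in(-70,-20,20,60,100,140):
  for x in((.41,.14),(.425,.007),(.5,-.136)):
    for s in ik.ik(np.array([*x,.222]),want(0.01,yw)[0],8): print(yw,x,s,ik.wrist(s))
E
```

```text
clock: 9.5
tool_pos: [0.4762, -0.0991, 0.0554]
orientation: [-179.5, 50.1, -158.5]
force: [-0.2, 0.7, 0.5]
opening: 0.032
gripper_force: 0.0
[-39.3  14.7 -37.4 -82.  -42.2  38. ]
[ 0.47 -0.1   0.1 ] 50.0 21.0 [-34.9    6.61 -36.03 -74.   -41.3   22.6 ] max 15.4 err 1.9e-10
[ 0.47 -0.11  0.15] 50.0 21.0 [-30.76  -0.41 -34.56 -66.16 -41.13   8.78] max 13.8 err 1.6e-10
[ 0.47 -0.11  0.2 ] 50.0 21.0 [-27.04  -6.36 -32.87 -58.68 -41.82  -3.7 ] max 12.5 err 1.3e-10
[ 0.47 -0.11  0.22] 42.0 21.0 [-11.05 -10.84 -33.83 -37.51 -35.67 -33.13] max 29.4 err 8.1e-10
[ 0.47 -0.11  0.24] 34.0 21.0 [ -1.16 -12.47 -34.2  -20.04 -38.   -55.33] max 22.2 err 4.5e-10
[ 0.47 -0.11  0.26] 26.0 21.0 [  3.54 -11.59 -31.16 -10.54 -45.97 -66.88] max 11.5 err 1.6e-10
[ 0.47 -0.11  0.28] 18.0 21.0 [  6.36  -9.19 -26.22  -5.43 -55.64 -73.01] max 9.7 err 9.8e-11
[ 0.47 -0.11  0.3 ] 10.0 21.0 [  8.37  -5.88 -20.52  -2.39 -65.62 -76.6 ] max 10.0 err 8.5e-11
-70 (0.41, 0.14) [ 45.14  -2.86 -28.36   0.01 -64.5  154.83] [0.27 0.28 0.6 ]
-70 (0.425, 0.007) [ 27.77  -3.76 -29.19   0.01 -64.57 172.19] [0.34 0.18 0.6 ]
-70 
[... 583 characters left out ...]
1, 0.14) [ 45.13  -2.86 -28.36  -0.   -64.49 -75.15] [0.27 0.28 0.6 ]
60 (0.425, 0.007) [ 27.76  -3.76 -29.18  -0.01 -64.57 -57.78] [0.34 0.18 0.6 ]
60 (0.5, -0.136) [  6.5    5.89 -19.27  -0.01 -64.83 -36.52] [0.48 0.05 0.6 ]
100 (0.41, 0.14) [ 45.12  -2.86 -28.35  -0.01 -64.5  -35.14] [0.27 0.28 0.6 ]
100 (0.425, 0.007) [ 27.76  -3.75 -29.18  -0.01 -64.57 -17.78] [0.34 0.18 0.6 ]
100 (0.5, -0.136) [  6.5    5.9  -19.27  -0.01 -64.84   3.48] [0.48 0.05 0.6 ]
140 (0.41, 0.14) [ 45.12  -2.85 -28.35  -0.01 -64.5    4.86] [0.27 0.28 0.6 ]
140 (0.425, 0.007) [ 27.76  -3.75 -29.17  -0.01 -64.58  22.22] [0.34 0.18 0.6 ]
140 (0.5, -0.136) [  6.5    5.9  -19.27  -0.01 -64.84  43.48] [0.48 0.05 0.6 ]
```

```bash
python3 -m crank '[[[0,0,0.04],[0,0,0],-1],[[0,0,0.045],[0,0,0],-1],[[0,0,0.045],[0,0,0],-1],[[0,0,0.02],[-1.4,3.7,0],-1],[[0,0,0.02],[-1.4,3.7,0],-1],[[0,0,0.02],[-1.4,3.7,0],-1],[[0,0,0.02],[-1.4,3.7,0],-1],[[0,0,0.02],[-1.4,3.7,0],-1],[[0,0,0.02],[-1.8,4.7,0],-1],[[0,0,0],[-1.8,4.7,0],-1],[[0,0,0],[-1.8,4.7,0],-1],[[0,0,0],[-1.8,4.7,0],-1]]'
python3 - <<'E'
from h import *
print(np.round(ctrl.get_obs()["joint_pos"],1)); go(np.array([.47,-.11,.31]),0.01,21)
p,d=imaging.snapshot("top");cv2.imwrite("pics/t5.png",cv2.resize(p[80:330,230:490],None,fx=2.3,fy=2.3))
E
```

```text
clock: 10.7
tool_pos: [0.4673, -0.0962, 0.2719]
orientation: [179.2, 13.0, -159.0]
force: [0.4, -0.6, 0.1]
opening: 0.0007
gripper_force: 0.0
[  9.1  -6.9 -24.9  -4.  -59.5 -76.4]
shift [ 0.0027 -0.0138  0.0381] turn [-5.37 11.84 -0.08]
```

View pics/t5.png

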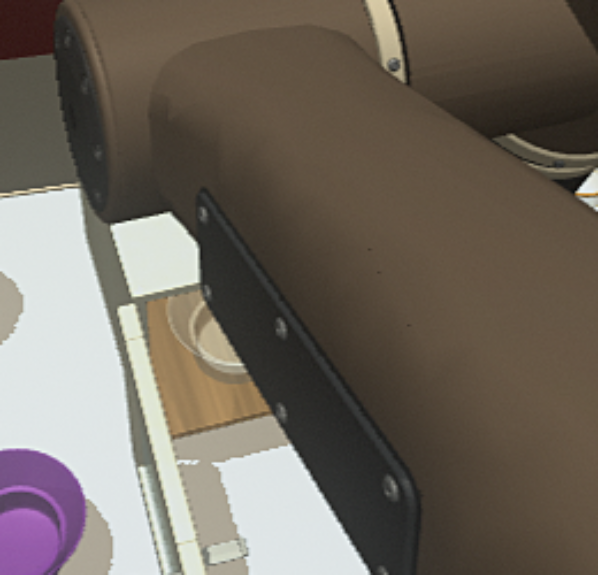

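The cup is upright inside: its foot's front edge is at about (230,382) and its rim's left edge at (167,328). I'll check how deep it sits and work out the next move.

```bash
cat >> h.py <<'E'
HG=O+(-.143*UX+.123*UY)[:2]
def door(th,s,off):
    a=np.radians(YAW-90)-th; d=np.array([np.cos(a),np.sin(a)]); n=np.array([d[1],-d[0]])
    return HG+s*d+off*n, np.degrees(a)+90  # xy, yaw for want()
E
python3 - <<'E'
from h import *
cr=lambda L:np.array(L)/2.3+np.array([230,80])-.3
for L,z in(([(230,382)],.032),([(167,328)],.106)):
    P=onz("top",cr(L),z)-[*O,0]; print(P@UX,P@UY)
print(HG,[door(t,.15,.0255) for t in(1.6,.8,.14)],door(1.59,.228,.051))
xy,yw=door(1.75,.15,.0255);print(xy,yw); go(np.array([*xy,.31]),.01,yw)
import ik
for s in ik.ik(np.array([*xy,.222]),want(.01,yw)[0],8):print(s)
E
```

```text
[-0.0969629] [0.02261459]
[-0.06603877] [0.0790467]
[0.53885894 0.09527824] [(array([0.38808639, 0.11572055]), np.float64(-88.0732472209317)), (array([0.41915028, 0.00136293]), np.float64(-42.23662361046587)), (array([ 0.50187109, -0.05230952]), np.float64(-4.421409131831524))] (array([0.30885157, 0.13628564]), np.float64(-87.5002894258009))
[0.39283427 0.13802217] -96.66761414789408
shift [-0.0762  0.2342  0.0382] turn [-10.98   7.56  61.95]
[ 4.67917393e+01 -4.71610600e+00 -3.00438079e+01  6.58667232e-03
 -6.46803326e+01  1.26511550e+02]
```

```bash
python3 -m crank '[[[0,0,0.03],[-4,6,4],-1],[[0,0.01,0.02],[-1,5,5],-1],[[-0.008,0.022,0],[0,0,5.3],-1],[[-0.008,0.022,0],[0,0,5.3],-1],[[-0.008,0.022,0],[0,0,5.3],-1],[[-0.008,0.022,0],[0,0,5.3],-1],[[-0.008,0.022,0],[0,0,5.3],-1],[[-0.008,0.022,0],[0,0,5.3],-1],[[-0.008,0.022,0],[0,0,5.3],-1],[[-0.008,0.022,0],[0,0,5.3],-1],[[-0.008,0.022,0],[0,0,5.3],-1],[[-0.008,0.022,0],[0,0,5.3],-1]]'
python3 - <<'E'
from h import *
print(np.round(ctrl.get_obs()["joint_pos"],1)); xy,yw=door(1.75,.15,.0255); go(np.array([*xy,.222]),.01,yw)
p,d=imaging.snapshot("top");q,d=imaging.snapshot("scene")
cv2.imwrite("pics/t6.png",np.hstack([cv2.resize(a,None,fx=1.9,fy=1.9) for a in(p[150:350,230:440],q[120:320,230:440])]))
E
```

```text
clock: 11.95
tool_pos: [0.3878, 0.1336, 0.3213]
orientation: [179.0, 1.2, -96.7]
force: [0.2, -0.1, 0.3]
opening: 0.0005
gripper_force: 0.0
[ 45.3  -8.5 -19.6  -1.5 -78.5 -51.6]
shift [ 0.0051  0.0045 -0.0993] turn [-1.34 -0.82 -0.02]
```

View pics/t6.png

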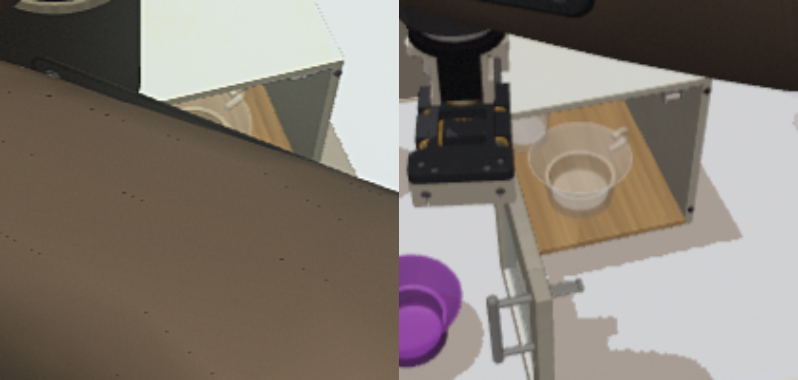

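The right panel shows the cup inside: its rim spans (528–633, 157) with the top at 122, and its foot's front edge is at (578,213). The jug's foot is at (524,130), and there is free floor in front of the cup.

```bash
python3 - <<'E'
from h import *
np.set_printoptions(precision=4,suppress=True)
cr=lambda L:(np.array(L)-[399,0])/1.9+np.array([230,120])-.25
for L,z in(([(528,157),(633,157),(580,122)],.106),([(578,214)],.032),([(524,143)],.034)):
    P=onz("scene",cr(L),z)-[*O,0]; print(P@UX,P@UY)
E
python3 -m crank '[[[0.003,0.012,-0.02],[-0.7,-0.4,0],-1],[[0.002,0.01,-0.02],[-0.6,-0.4,0],-1],[[0,0,-0.03],[0,0,0],-1],[[0,0,-0.028],[0,0,0],-1],[[0,0,0],[0,0,0],-1]]'
python3 - <<'E'
from h import *
xy,yw=door(1.6,.15,.0255); go(np.array([*xy,.222]),.01,yw)
for t in np.arange(1.75,.1,-.1):
    xy,yw=door(t,.15,.0255);print(round(t,2),np.round(xy,4),round(yw,1))
E
```

```text
[-0.0456 -0.0803  0.0039] [ 0.0729 -0.0594 -0.0106]
[-0.0937] [0.018]
[0.0592] [0.0583]
clock: 12.55
tool_pos: [0.3919, 0.1533, 0.2205]
orientation: [179.8, -0.2, -96.9]
force: [0.4, 0.3, -0.1]
opening: 0.0005
gripper_force: 0.0
shift [-0.0038 -0.0376  0.0015] turn [ 0.22 -0.25  8.88]
1.75 [0.3928 0.138 ] -96.7
1.65 [0.3893 0.1232] -90.9
1.55 [0.3873 0.1082] -85.2
1.45 [0.3867 0.093 ] -79.5
1.35 [0.3877 0.0778] -73.7
1.25 [0.3902 0.0628] -68.0
1.15 [0.3942 0.0481] -62.3
1.05 [0.3996 0.0339] -56.6
0.95 [0.4065 0.0203] -50.8
0.85 [0.4146 0.0075] -45.1
0.75 [ 0.424  -0.0045] -39.4
0.65 [ 0.4345 -0.0155] -33.6
0.55 [ 0.4461 -0.0253] -27.9
0.45 [ 0.4586 -0.034 ] -22.2
0.35 [ 0.4719 -0.0414] -16.5
0.25 [ 0.4859 -0.0474] -10.7
0.15 [ 0.5004 -0.0519] -5.0
```

```bash
python3 -m crank '[[[-0.003,-0.026,0.001],[0,0,5.7],-1],[[-0.002,-0.015,0],[0,0,5.7],-1],[[-0.001,-0.016,0],[0,0,5.7],-1],[[0.001,-0.016,0],[0,0,5.7],-1],[[0.003,-0.015,0],[0,0,5.7],-1],[[0.004,-0.015,0],[0,0,5.7],-1],[[0.005,-0.014,0],[0,0,5.7],-1],[[0.007,-0.014,0],[0,0,5.7],-1],[[0.008,-0.013,0],[0,0,5.7],-1],[[0.009,-0.012,0],[0,0,5.7],-1]]'
python3 - <<'E'
from h import *
for t in(.75,.6,.45,.3,.15):
    xy,yw=door(t,.15,.0255); print(t,end=" ");go(np.array([*xy,.222]),.01,yw)
p,d=imaging.snapshot("top");q,d=imaging.snapshot("scene")
cv2.imwrite("pics/t7.png",np.hstack([cv2.resize(a,None,fx=1.5,fy=1.5) for a in(p[130:390,230:480],q[120:380,230:480])]))
E
```

```text
clock: 13.55
tool_pos: [0.4254, -0.001, 0.2265]
orientation: [-179.9, 0.1, -39.7]
force: [-0.7, 1.9, -0.3]
opening: 0.0005
gripper_force: 0.6
0.75 shift [-0.0014 -0.0035 -0.0045] turn [-0.14  0.02  0.3 ]
0.6 shift [ 0.0148 -0.0195 -0.0045] turn [-0.14  0.01  8.9 ]
0.45 shift [ 0.0333 -0.0329 -0.0045] turn [-0.14 -0.   17.49]
0.3 shift [ 0.0535 -0.0435 -0.0045] turn [-1.400e-01 -1.000e-02  2.609e+01]
0.15 shift [ 0.075  -0.0509 -0.0045] turn [-1.400e-01 -3.000e-02  3.468e+01]
```

View pics/t7.png

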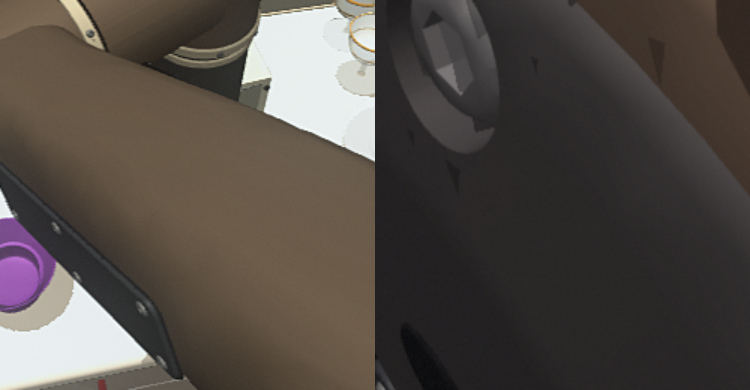

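Both views are blocked by the arm, which fills the frame from about (0,150) across to (375,300). The 1.9 N reading shows the finger is against the door. That was my tenth picture, so I'll use numbers only from here.

```bash
python3 -m crank '[[[0.007,-0.01,0],[0,0,4.3],-1],[[0.008,-0.01,0],[0,0,4.3],-1],[[0.009,-0.007,0],[0,0,4.3],-1],[[0.009,-0.007,0],[0,0,4.3],-1],[[0.007,-0.004,0],[0,0,2.9],-1],[[0.007,-0.004,0],[0,0,2.9],-1],[[0.007,-0.003,0],[0,0,2.9],-1],[[0.006,-0.002,0],[0,0,2],-1],[[0.006,-0.002,0],[0,0,2],-1],[[0,0,0],[0,0,0],-1]]'
python3 - <<'E'
from h import *
o=ctrl.get_obs();print(o["joint_pos"].round(1))
for t in(.25,.2,.15):
    xy,yw=door(t,.15,.0255); print(t,end=" ");go(np.array([*xy,.222]),.01,yw)
xy,yw=door(.2,.228,.051);print(xy,yw)
# wrist view: project expected handle top
m=imaging.camera_model("wrist");R,t=np.array(m["R"]),np.array(m["t"]);f=m["mtx"][0,0]
for th in(.1,.2,.3):
    xy,_=door(th,.228,.051);
    for z in(.257,.17):
        c=R@np.r_[xy,z]+t; a=np.arctan2(np.hypot(*c[:2]),c[2]); print(th,z,np.array([m["mtx"][0,2],m["mtx"][1,2]])+f*a*c[:2]/np.hypot(*c[:2]), c[2])
p,d=imaging.snapshot("wrist");cv2.imwrite("pics/w8.png",p);np.save("pics/w8.npy",d)
E
```

```text
clock: 14.65
tool_pos: [0.4917, -0.0489, 0.2259]
orientation: [-179.9, 0.1, -10.1]
force: [-0.6, -0.2, 1.1]
opening: 0.0005
gripper_force: 0.0
[ 17.1   3.4 -21.5  -0.1 -65.1  62.9]
0.25 shift [-0.0058  0.0015 -0.0039] turn [-0.09 -0.05 -0.64]
0.2 shift [ 0.0014 -0.001  -0.0039] turn [-0.09 -0.05  2.22]
0.15 shift [ 0.0087 -0.0031 -0.0039] turn [-0.09 -0.06  5.09]
[ 0.45716162 -0.12360654] -7.859155902616465
0.1 0.257 [482.40548747 260.20007321] 0.14236642650268266
0.1 0.17 [430.36845032 206.59047606] 0.22585173348415616
0.2 0.257 [468.41906324 297.62208506] 0.1488849797788166
0.2 0.17 [423.38766926 234.57580909] 0.23237028676029015
0.3 0.257 [451.24742342 330.08013448] 0.1552883440805018
0.3 0.17 [413.69042548 260.34886137] 0.2387736510619753
```

```bash
cat >> h.py <<'E'
def wcloud(m,d):
    v,u=np.nonzero(d>0); f=m["mtx"][0,0]; x=(u-m["mtx"][0,2]);y=(v-m["mtx"][1,2]); r=np.hypot(x,y)+1e-9;a=r/f
    k=a<1.4; u,v,x,y,r,a=[q[k] for q in(u,v,x,y,r,a)]
    Z=d[v,u]; c=np.c_[np.tan(a)*x/r*Z,np.tan(a)*y/r*Z,Z]
    return (c-m["t"])@np.array(m["R"]),u,v
E
python3 - <<'E'
from h import *
np.set_printoptions(precision=4,suppress=True)
m=imaging.camera_model("wrist");d=np.load("pics/w8.npy")
X,u,v=wcloud(m,d)
for lo,hi in((.264,.275),(.245,.262),(.22,.245),(.19,.22),(.165,.19)):
    k=(X[:,2]>lo)&(X[:,2]<hi)&(X[:,0]>.38)&(X[:,0]<.56)&(X[:,1]<-.07)&(X[:,1]>-.2)
    print(lo,hi,k.sum(),X[k].mean(0) if k.any() else "")
    if 5<k.sum():
        H,xe,ye=np.histogram2d(X[k,0],X[k,1],bins=[np.arange(.38,.57,.02),np.arange(-.2,-.06,.02)]);print(H.astype(int))
E
```

```text
0.264 0.275 6519 [ 0.5245 -0.1068  0.2681]
[[   0    0    0    0    0    0    0]
 [   0    0    0    0    0    0    0]
 [   0    0    0    0    0    0    0]
 [   0    0    0    0    0    0    0]
 [   0    0    0    0    0    0    0]
 [   0    0   82   94    4    0    0]
 [   0    0  442 1092 1381  967  449]
 [   0    0    0    0    0    0    0]
 [   0    0   52  230  476  762  488]]
0.245 0.262 2418 [ 0.5074 -0.1123  0.2544]
[[  0   0   0   0   0   0   0]
 [  0   0   0   0   0   0   0]
 [  0   0   0   0   0   0   0]
 [  0   0   0  19   0   0   0]
 [  0   0   0 250   0   0   0]
 [  0   0   0 274   0   0   0]
 [  0   0 175 402 473 516 270]
 [  0   0   0   0   0   0   2]
 [  0   0  37   0   0   0   0]]
0.22 0.245 3521 [ 0.523  -0.1129  0.2316]
[[  0   0   0   0   0   0   0]
 [  0   0   0   0   0   0   0]
 [  0   0   0   0   0   0   0]
 [  0   0   0   0   0   0   0]
 [  0   0   0 116   0   0   0]
 [  0   0   0   0   0   0   0]
 [  0   0 181 456 641 438 215]
 [  0   0   0 186 722   0   3]
 [  0   0   0 162 401   0   0]]
0.19 0.22 813 [ 0.5043 -0.114   0.2037]
[[  0   0   0   0   0   0   0]
 [  0   0   0   0   0   0   0]
 [  0   0   0   0   0   0   0]
 [  0   0   0   0   0   0   0]
 [  0   0   0 142   0   0   0]
 [  0   0   0   0   0   0   0]
 [  0   0 158 126  78 204 105]
 [  0   0   0   0   0   0   0]
 [  0   0   0   0   0   0   0]]
0.165 0.19 756 [ 0.5117 -0.1025  0.1782]
[[  0   0   0   0   0   0   0]
 [  0   0   0   0   0   0   0]
 [  0   0   0   0   0   0   0]
 [  0   0   0   0   0   0   0]
 [  0   0   0   0   0   0   0]
 [  0   0   0   0   0   0   0]
 [  0   0  68  36 294 240 118]
 [  0   0   0   0   0   0   0]
 [  0   0   0   0   0   0   0]]
```

```bash
cat > fitd.py <<'E'
from h import *
np.set_printoptions(precision=4,suppress=True)
def meas(m,d,xd=(.49,.53)):
    X,u,v=wcloud(m,d); reg=(X[:,1]<-.06)&(X[:,1]>-.165)
    b=(X[:,2]>.18)&(X[:,2]<.245)&(X[:,0]>.43)&reg; 
    # outer face of door: front-facing points z .225-.26
    k=(X[:,2]>.265)&(X[:,2]<.272)&(X[:,0]>.45)&(X[:,0]<.6)&reg
    ys=np.arange(-.155,-.06,.01); fr=[];gap=[]
    for y in ys:
        s=np.sort(X[k&(abs(X[:,1]-y)<.005),0])
        if len(s)<20: continue
        j=np.argmax(np.diff(s)); fr.append((y,np.percentile(s,1),s[j],s[j+1]))
    fr=np.array(fr);print(fr)
    if len(fr)>2: print("outer-edge slope angle(rad) rel cab", np.arctan(np.polyfit(fr[:,0],fr[:,1],1)[0])+np.radians(YAW), "cab front edge", np.arctan(np.polyfit(fr[:,0],fr[:,3],1)[0])+np.radians(YAW))
    x0=fr[:,1].min()-.015; b&=X[:,0]<x0
    B=X[b]; print("bar n",b.sum(),"x",np.percentile(B[:,0],[2,50,98]),"y",np.percentile(B[:,1],[2,50,98]),"z",B[:,2].min(),B[:,2].max())
    t=(X[:,2]>.245)&(X[:,2]<.262)&(X[:,0]>.43)&(X[:,0]<x0)&reg; T=X[t]; 
    if len(T): print("top n",t.sum(),"x",np.percentile(T[:,0],[2,50,98]),"y",np.percentile(T[:,1],[2,50,98]),T[:,2].max())
if __name__=="__main__": meas(imaging.camera_model("wrist"),np.load("pics/w8.npy"))
E
python3 fitd.py
```

```text
[[-0.155   0.5008  0.5104  0.5591]
 [-0.145   0.498   0.5125  0.5584]
 [-0.135   0.4986  0.5135  0.5578]
 [-0.125   0.4999  0.5148  0.5568]
 [-0.115   0.501   0.5158  0.5559]
 [-0.105   0.502   0.5169  0.5551]
 [-0.095   0.509   0.5177  0.5542]
 [-0.085   0.5113  0.5189  0.5534]
 [-0.075   0.513   0.5199  0.5528]
 [-0.065   0.5147  0.5211  0.5519]]
outer-edge slope angle(rad) rel cab 0.25598556255854554 cab front edge -0.018746774085395504
bar n 258 x [0.4649 0.4672 0.4683] y [-0.1325 -0.1277 -0.1243] z 0.20338990149885858 0.23168118579529873
top n 343 x [0.4593 0.4652 0.4827] y [-0.1336 -0.1275 -0.1235] 0.26196784623306957
```

```bash
python3 -m crank '[[[-0.015,0,0],[0,0,0],-1],[[-0.011,0,0.015],[0,0,0],-1],[[0,0,0.035],[0,0,2],-1],[[0,0,0.025],[0,0,2],0.3],[[0,-0.03,0],[0,0,0],0.3],[[0,-0.03,0],[0,0,0],0.3],[[0,-0.02,0],[0,0,0],0.3],[[0,0,0],[0,0,0],0.3],[[0,0,0],[0,0,0],0.3]]'
python3 - <<'E'
from fitd import *
o=ctrl.get_obs(); m=imaging.camera_model("wrist"); p,d=imaging.snapshot("wrist")
meas(m,d); go(np.array([.466,-.1285,.217]),.01,-6)
E
```

```text
clock: 15.6
tool_pos: [0.4646, -0.1286, 0.3005]
orientation: [-179.9, 0.1, -6.1]
force: [-0.3, -0.1, -0.9]
opening: 0.0428
gripper_force: 0.0
[[-0.155   0.4994  0.5113  0.5594]
 [-0.145   0.4977  0.5128  0.5586]
 [-0.135   0.4984  0.5139  0.5577]
 [-0.125   0.4995  0.515   0.5573]
 [-0.115   0.5009  0.5162  0.5563]
 [-0.105   0.5017  0.5173  0.5553]
 [-0.095   0.5021  0.5179  0.5544]
 [-0.085   0.5034  0.5193  0.5535]
 [-0.075   0.5047  0.5199  0.5528]
 [-0.065   0.5059  0.5206  0.5522]]
outer-edge slope angle(rad) rel cab 0.14836522520406759 cab front edge -0.019540853636065975
bar n 32 x [0.4636 0.4651 0.4664] y [-0.1348 -0.1247 -0.1236] z 0.20644125473049416 0.2447736461658001
top n 440 x [0.4596 0.4694 0.4823] y [-0.1348 -0.1304 -0.1246] 0.261990602168967
shift [ 0.0011 -0.0002 -0.0835] turn [-0.11 -0.05  0.01]
```

```bash
python3 -m crank '[[[0,0,-0.015],[0,0,0],0.4],[[0,0,-0.025],[0,0,0],0.4],[[0.001,0,-0.025],[0,0,0],0.4],[[0,0,-0.018],[0,0,0],0.4],[[0,0,0],[0,0,0],0.4]]'; python3 -m crank '[[[0,0,0],[0,0,0],-0.2],[[0,0,0],[0,0,0],-0.5],[[0,0,0],[0,0,0],-1],[[0,0,0],[0,0,0],-1],[[0,0,0],[0,0,0],-1],[[0,0,0],[0,0,0],-1]]'
```

```text
clock: 16.15
tool_pos: [0.4649, -0.1277, 0.2151]
orientation: [-179.9, 0.3, -5.9]
force: [-0.7, -0.6, -0.4]
opening: 0.061
gripper_force: 0.0
clock: 16.75
tool_pos: [0.4667, -0.1286, 0.2175]
orientation: [-179.9, 0.0, -5.9]
force: [0.0, 0.2, -0.5]
opening: 0.019
gripper_force: 0.0
```

```bash
python3 -m crank '[[[0,0,0],[0,0,0],-1],[[0,0,0],[0,0,0],-1],[[0,0,0],[0,0,0],-1],[[0,0,0],[0,0,0],-1]]'
python3 - <<'E'
from h import *
# handle arc about hinge (cab yaw 4.6, hinge est from inner edge), cumulative displacement from theta .188
yaw=np.radians(4.6)
def hp(t):
    a=yaw-np.pi/2-t; d=np.array([np.cos(a),np.sin(a)]);n=np.array([d[1],-d[0]]); return .228*d+.051*n
p0=hp(.188)
for t in(.15,.12,.1,.08,.06,.04,.02,0): print(t,np.round((hp(t)-p0)*1000,1),round(np.degrees(.188-t),1))
E
```

```text
clock: 17.15
tool_pos: [0.4656, -0.1302, 0.2174]
orientation: [179.9, 0.2, -6.0]
force: [-3.3, -7.4, 1.4]
opening: 0.0103
gripper_force: 30.0
0.15 [ 8.5 -2.7] 2.2
0.12 [15.2 -4.6] 3.9
0.1 [19.7 -5.8] 5.0
0.08 [24.3 -6.8] 6.2
0.06 [28.9 -7.8] 7.3
0.04 [33.4 -8.7] 8.5
0.02 [38.  -9.5] 9.6
0 [ 42.7 -10.2] 10.8
```

```bash
python3 -m crank '[[[0.001,-0.001,0],[0,0,0],-1],[[0.004,-0.0015,0],[0,0,1],-1],[[0.004,-0.0013,0],[0,0,1],-1],[[0.004,-0.0012,0],[0,0,1],-1],[[0.003,-0.001,0],[0,0,1],-1],[[0,0,0],[0,0,0],-1]]'
```

```text
clock: 17.75
tool_pos: [0.4832, -0.1351, 0.2174]
orientation: [-180.0, 0.1, -1.9]
force: [-1.8, -5.4, 1.0]
opening: 0.0105
gripper_force: 30.0
```

```bash
for i in 1; do python3 -m crank '[[[0.002,-0.001,0],[0,0,0.5],-1],[[0.002,-0.001,0],[0,0,0.5],-1],[[0,0,0],[0,0,0],-1]]'; python3 -m crank '[[[0.0015,-0.0005,0],[0,0,0.4],-1],[[0.0015,-0.0005,0],[0,0,0.4],-1],[[0,0,0],[0,0,0],-1]]';done
```

```text
clock: 18.05
tool_pos: [0.4875, -0.1361, 0.2173]
orientation: [-179.9, 0.0, -0.9]
force: [0.2, 1.1, 1.4]
opening: 0.0098
gripper_force: 30.0
clock: 18.35
tool_pos: [0.4903, -0.1368, 0.2174]
orientation: [-179.8, 0.0, -0.1]
force: [0.2, 5.3, 2.4]
opening: 0.0103
gripper_force: 30.0
```

```bash
python3 -m crank '[[[0.0015,-0.0004,0],[0,0,0.4],-1],[[0.0015,-0.0004,0],[0,0,0.4],-1],[[0,0,0],[0,0,0],-1]]'; python3 -m crank '[[[0.0015,-0.0003,0],[0,0,0.4],-1],[[0.001,-0.0002,0],[0,0,0.3],-1],[[0,0,0],[0,0,0],-1]]'
```

```text
clock: 18.65
tool_pos: [0.4914, -0.1371, 0.2172]
orientation: [-179.8, 0.2, 0.7]
force: [-7.6, 10.8, 7.4]
opening: 0.0102
gripper_force: 30.0
clock: 18.95
tool_pos: [0.4936, -0.1375, 0.2172]
orientation: [-179.8, 0.2, 1.4]
force: [-7.6, 10.6, 8.8]
opening: 0.0104
gripper_force: 30.0
```

```bash
python3 -m crank '[[[0.001,0.0005,0],[0,0,0.2],-1],[[0.001,0.0005,0],[0,0,0.2],-1],[[0,0,0],[0,0,0],-1]]'; python3 -m crank '[[[0.001,0,0],[0,0,0.2],-1],[[0.001,0,0],[0,0,0.2],-1],[[0,0,0],[0,0,0],-1]]'
```

```text
clock: 19.25
tool_pos: [0.4966, -0.138, 0.2173]
orientation: [-179.9, 0.1, 1.8]
force: [-4.0, 1.1, 2.8]
opening: 0.0102
gripper_force: 30.0
clock: 19.55
tool_pos: [0.4996, -0.1384, 0.2174]
orientation: [-180.0, 0.0, 2.2]
force: [0.4, -4.4, 1.4]
opening: 0.0102
gripper_force: 30.0
```

```bash
python3 -m crank '[[[0.0015,-0.0005,0],[0,0,0.4],-1],[[0.0015,-0.0005,0],[0,0,0.4],-1],[[0,0,0],[0,0,0],-1]]'; python3 -m crank '[[[0.001,-0.0003,0],[0,0,0.3],-1],[[0.001,-0.0002,0],[0,0,0.3],-1],[[0,0,0],[0,0,0],-1]]'
```

```text
clock: 19.85
tool_pos: [0.5025, -0.1389, 0.2174]
orientation: [-179.9, 0.1, 3.0]
force: [0.0, -2.4, 3.0]
opening: 0.0103
gripper_force: 30.0
clock: 20.15
tool_pos: [0.5045, -0.1392, 0.2173]
orientation: [-179.9, 0.0, 3.6]
force: [0.1, -0.0, 3.2]
opening: 0.0102
gripper_force: 30.0
```

```bash
python3 -m crank '[[[0.001,-0.0002,0],[0,0,0.3],-1],[[0,0,0],[0,0,0],-1]]';  python3 -m crank '[[[0.001,-0.0002,0],[0,0,0.2],-1],[[0,0,0],[0,0,0],-1]]'
```

```text
clock: 20.35
tool_pos: [0.5055, -0.1393, 0.2174]
orientation: [-179.9, 0.0, 3.9]
force: [0.5, 0.8, 3.5]
opening: 0.0103
gripper_force: 30.0
clock: 20.55
tool_pos: [0.5065, -0.1395, 0.2174]
orientation: [-179.9, 0.0, 4.1]
force: [0.7, 2.7, 3.2]
opening: 0.0103
gripper_force: 30.0
```

```bash
python3 -m crank '[[[0.001,0,0],[0,0,0.2],-1],[[0,0,0],[0,0,0],-1]]';  python3 -m crank '[[[0.0008,0,0],[0,0,0.2],-1],[[0,0,0],[0,0,0],-1]]'
```

```text
clock: 20.75
tool_pos: [0.5074, -0.1396, 0.2173]
orientation: [-179.9, 0.0, 4.3]
force: [-0.1, 3.0, 4.3]
opening: 0.0104
gripper_force: 30.0
clock: 20.95
tool_pos: [0.5082, -0.1397, 0.2174]
orientation: [-179.9, 0.1, 4.5]
force: [0.5, 2.4, 4.4]
opening: 0.0102
gripper_force: 30.0
```

```bash
python3 -m crank '[[[0.0008,0,0],[0,0,0.1],-1],[[0,0,0],[0,0,0],-1]]';  python3 -m crank '[[[0.0006,0,0],[0,0,0],-1],[[0,0,0],[0,0,0],-1]]'
```

```text
clock: 21.15
tool_pos: [0.5085, -0.1398, 0.2173]
orientation: [-179.9, 0.1, 4.6]
force: [-0.8, 2.0, 5.1]
opening: 0.0102
gripper_force: 30.0
clock: 21.35
tool_pos: [0.5087, -0.1398, 0.2173]
orientation: [-179.9, 0.1, 4.6]
force: [-2.9, 3.3, 7.3]
opening: 0.0104
gripper_force: 30.0
```

```bash
python3 -m crank '[[[-0.001,0,0],[0,0,0],-1],[[0,0,0],[0,0,0],-1]]';  python3 -m crank '[[[-0.001,0,0],[0,0,-0.2],-1],[[0,0,0],[0,0,0],-1]]'; python3 -m crank '[[[-0.0007,0,0],[0,0,-0.2],-1],[[0,0,0],[0,0,0],-1]]'
```

```text
clock: 21.55
tool_pos: [0.5083, -0.1397, 0.2173]
orientation: [-179.9, 0.1, 4.6]
force: [0.1, 2.7, 4.6]
opening: 0.0102
gripper_force: 30.0
clock: 21.75
tool_pos: [0.5075, -0.1397, 0.2173]
orientation: [-179.9, 0.0, 4.4]
force: [0.9, 3.9, 4.9]
opening: 0.0102
gripper_force: 30.0
clock: 21.95
tool_pos: [0.5068, -0.1396, 0.2173]
orientation: [-179.9, 0.0, 4.2]
force: [1.1, 5.4, 4.5]
opening: 0.0102
gripper_force: 30.0
```

```bash
python3 -m crank '[[[-0.0007,0.0004,0],[0,0,-0.2],-1],[[0,0,0],[0,0,0],-1]]';  python3 -m crank '[[[-0.0007,0.0003,0],[0,0,-0.2],-1],[[0,0,0],[0,0,0],-1]]'
```

```text
clock: 22.15
tool_pos: [0.5059, -0.1394, 0.2173]
orientation: [-179.9, 0.1, 4.0]
force: [1.3, 3.3, 4.6]
opening: 0.0102
gripper_force: 30.0
clock: 22.35
tool_pos: [0.5051, -0.1393, 0.2173]
orientation: [-179.9, 0.1, 3.8]
force: [0.8, 2.0, 5.3]
opening: 0.0103
gripper_force: 30.0
```

```bash
python3 -m crank '[[[-0.0007,0.0002,0],[0,0,-0.2],-1],[[0,0,0],[0,0,0],-1]]';  python3 -m crank '[[[-0.0007,0.0002,0],[0,0,-0.2],-1],[[0,0,0],[0,0,0],-1]]'
```

```text
clock: 22.55
tool_pos: [0.5043, -0.1392, 0.2173]
orientation: [-179.9, 0.1, 3.6]
force: [-0.6, 1.2, 5.9]
opening: 0.0102
gripper_force: 30.0
clock: 22.75
tool_pos: [0.5036, -0.1391, 0.2173]
orientation: [-179.9, 0.1, 3.3]
force: [0.0, -1.9, 5.1]
opening: 0.0102
gripper_force: 30.0
```

```bash
python3 -m crank '[[[-0.0007,0.0001,0],[0,0,-0.2],-1],[[0,0,0],[0,0,0],-1]]';  python3 -m crank '[[[-0.0007,0,0],[0,0,-0.2],-1],[[0,0,0],[0,0,0],-1]]'
```

```text
clock: 22.95
tool_pos: [0.5029, -0.139, 0.2173]
orientation: [-179.9, 0.1, 3.2]
force: [-0.0, -1.4, 5.4]
opening: 0.0106
gripper_force: 30.0
clock: 23.15
tool_pos: [0.5023, -0.1389, 0.2174]
orientation: [-179.9, 0.1, 3.0]
force: [-0.1, -1.6, 4.7]
opening: 0.0105
gripper_force: 30.0
```

```bash
python3 -m crank '[[[-0.0006,0.0001,0],[0,0,-0.2],-1],[[0,0,0],[0,0,0],-1]]'
```

```text
clock: 23.35
tool_pos: [0.5017, -0.1388, 0.2173]
orientation: [-179.9, 0.1, 2.8]
force: [0.5, -2.7, 5.1]
opening: 0.01
gripper_force: 30.0
```

```bash
python3 -m crank '[[[-0.0006,0.0001,0],[0,0,-0.2],-1],[[0,0,0],[0,0,0],-1]]'
```

```text
clock: 23.55
tool_pos: [0.5011, -0.1387, 0.2174]
orientation: [-179.9, 0.1, 2.6]
force: [-1.0, -2.4, 4.8]
opening: 0.0106
gripper_force: 30.0
```

```bash
python3 -m crank '[[[-0.0006,0.0001,0],[0,0,-0.2],-1],[[0,0,0],[0,0,0],-1]]'
```

```text
clock: 23.75
tool_pos: [0.5005, -0.1386, 0.2173]
orientation: [-179.9, 0.1, 2.4]
force: [-0.9, -1.6, 4.9]
opening: 0.0105
gripper_force: 30.0
```

```bash
python3 -m crank '[[[-0.0006,0.0001,0],[0,0,-0.2],-1],[[0,0,0],[0,0,0],-1]]'
```

```text
clock: 23.95
tool_pos: [0.4999, -0.1385, 0.2173]
orientation: [-179.9, 0.1, 2.2]
force: [-0.1, -2.7, 5.7]
opening: 0.0105
gripper_force: 30.0
```

```bash
python3 -m crank '[[[-0.0006,0.0001,0],[0,0,-0.1],-1],[[0,0,0],[0,0,0],-1]]'
```

```text
clock: 24.15
tool_pos: [0.4995, -0.1384, 0.2173]
orientation: [-179.9, 0.1, 2.1]
force: [0.1, -4.2, 4.1]
opening: 0.01
gripper_force: 30.0
```

```bash
python3 -m crank '[[[-0.0005,0.0001,0],[0,0,-0.1],-1],[[0,0,0],[0,0,0],-1]]'
```

```text
clock: 24.35
tool_pos: [0.4993, -0.1384, 0.2174]
orientation: [-180.0, 0.0, 2.0]
force: [2.6, -5.8, 2.9]
opening: 0.0104
gripper_force: 30.0
```

Resistance is building: 2.6 N, with the movement slowing. I'll pull a little more.

```bash
python3 -m crank '[[[-0.0005,0,0],[0,0,0],-1],[[0,0,0],[0,0,0],-1]]'
```

```text
clock: 24.55
tool_pos: [0.4992, -0.1384, 0.2174]
orientation: [-180.0, -0.0, 2.0]
force: [2.3, -5.5, 1.0]
opening: 0.0102
gripper_force: 30.0
```

```bash
python3 -m crank '[[[-0.0005,0,0],[0,0,0],-1],[[0,0,0],[0,0,0],-1]]'
```

```text
clock: 24.75
tool_pos: [0.499, -0.1383, 0.2174]
orientation: [-180.0, -0.0, 2.0]
force: [5.0, -5.8, 1.2]
opening: 0.0107
gripper_force: 30.0
```

The catch holds at 5 N with no real movement. I'll ease the door back until it is nearly shut, check it, and let go.

```bash
python3 -m crank '[[[0.0015,-0.0002,0],[0,0,0.2],-1],[[0.0015,-0.0002,0],[0,0,0.3],-1],[[0.0015,-0.0003,0],[0,0,0.4],-1],[[0.0015,-0.0003,0],[0,0,0.4],-1],[[0.0015,-0.0003,0],[0,0,0.4],-1],[[0.0015,-0.0003,0],[0,0,0.4],-1],[[0,0,0],[0,0,0],-1]]'; python3 -m crank '[[[0,0,0],[0,0,0],-0.6],[[0,0,0],[0,0,0],-0.4],[[0,0,0],[0,0,0],-0.2],[[0,0,0],[0,0,0],0],[[0,0,0],[0,0,0],0],[[0,0,0],[0,0,0],0]]'
```

```text
clock: 25.45
tool_pos: [0.507, -0.1395, 0.2173]
orientation: [-179.9, 0.1, 4.1]
force: [0.2, -1.7, 6.3]
opening: 0.0104
gripper_force: 30.0
clock: 26.05
tool_pos: [0.5069, -0.1395, 0.2172]
orientation: [-179.9, 0.1, 4.1]
force: [-0.4, 0.5, 0.1]
opening: 0.0432
gripper_force: 0.0
```

```bash
python3 -m crank '[[[0,0,0.01],[0,0,0],0],[[0,0,0.025],[0,0,0],0],[[0,0,0.04],[0,0,0],0],[[0,0,0.04],[0,0,0],0],[[0,0,0],[0,0,0],0],[[0,0,0],[0,0,0],0]]'
python3 - <<'E'
from fitd import *
m=imaging.camera_model("wrist"); p,d=imaging.snapshot("wrist")
X,u,v=wcloud(m,d)
k=(X[:,2]>.265)&(X[:,2]<.273)&(X[:,1]>-.16)&(X[:,1]<.0)&(X[:,0]>.45)&(X[:,0]<.6)
for y in np.arange(-.15,.0,.02):
    s=np.sort(X[k&(abs(X[:,1]-y)<.003),0]); 
    if len(s)>5:
        g=np.diff(s);j=np.argsort(g)[-1]; print(round(y,3),len(s),s[0].round(4),s[j].round(4),s[j+1].round(4))
E
```

```text
clock: 26.65
tool_pos: [0.5074, -0.1395, 0.3339]
orientation: [-179.9, -0.1, 4.1]
force: [-0.1, 0.3, -0.6]
opening: 0.0441
gripper_force: 0.0
-0.15 582 0.5396 0.5548 0.5591
-0.13 665 0.538 0.5535 0.5579
-0.11 667 0.5369 0.5521 0.5566
-0.09 674 0.5351 0.5511 0.5549
-0.07 647 0.5339 0.5493 0.5523
-0.05 604 0.5321 0.5476 0.551
-0.03 587 0.531 0.5455 0.5499
-0.01 543 0.5282 0.5442 0.5486
```

```bash
python3 -c "
from plant import close_job;print(close_job())"
```

```text
the job is handed in; nothing more can be done
None
```

I handed the job in at about 27 s: the cup stands upright inside, about 76 mm behind the front plane (70 needed, from pictures taken before the door was shut). The door was eased past its catch, held a 5 N pull on the handle, and was left shut and caught; the tool stayed clear of the jug, though I took no picture of it after closing.

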